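# Lock the brass row with a wedge and work the marking press

## Robot

A 6-joint arm with a two-finger parallel gripper is mounted at the origin on the work surface. World frame = base frame: x ahead of the robot, y to its left, z up, the work surface at z = 0. Lengths are in mm, angles in degrees, forces in N, time in s.
With the tool pointing down it reaches from about 350 to 975 mm from the base axis. Payload 4.9 kg.
Tool frame: the origin (TCP) lies at the very end of the fingers, on their centre line; the grasp point (between the pads) lies 19 mm behind it (r.grip_point_offset is the distance from the TCP to the grasp point, in mm); z points along the fingers, y is the direction in which the jaws open and shut (so a half turn about z gives the same grasp; the last joint's range is limited). The gripper opens to 85 mm and grips with 20 to 120 N. Pads are 22 mm wide; open, the fingers measure 114 mm over their backs; the gripper's body (76 mm by 85 mm) begins 54 mm behind the grasp point. The pads swing forward as they close: fully open they stand 13 mm farther back than shut.
Start: joints at [67.609, 3.019, 92.412, -0, 84.569, -6.818], TCP at [167.781, 602.039, 231.304] pointing down, gripper open.
Joint ranges: [-172.51, 172.51], [-57.92, 126.97], [3.15, 148.05], [-58.71, 238.71], [5.1, 150.11], [-179.66, 179.66]. Speed limits (degrees/s): [147.25, 147.25, 180, 180, 180, 180].

## Interface

Orientations are given as a 3x3 rotation matrix whose columns are the frame's x, y, z axes.
In Python, from rig import r gives the robot as it stands.
- The arm moves only by the shell command python3 -m pendant 'ROWS'. ROWS is JSON, a list of rows, each a list of 3 entries, a list of its own where there are three numbers: the shift along the tool's x, y, z in cm, then the turn, a rotation vector about the tool's x, y, z in rad, then the opening, from 0 (shut) to 1 (fully open). In form: [[[tx, ty, tz], [ax, ay, az], gripper], ...]. A call has 1 to 8 rows; each row is the pose to reach, as a shift and turn from the pose commanded when the call began, along the tool's axes at that moment; what a row does not reach only later rows make up. A row lasts 1/10 s, in which the tool goes at most 50 mm and 8.59 degrees, less where a joint would pass 70% of its speed; a pose out of reach is approached as far as the arm can. A call with a gripper value outside its range is refused whole. The fingers move at their own pace and stop on an object; the grip force is fixed at half the most. Time passes only in rows, so rows that repeat a pose let the fingers close. It gives the time, the measured TCP pose, the force and the opening at its end, in the units of the state.
- r.get_state(): the state, without advancing time (a new reading comes with each control period).
- r.capture(name): name is "scene" or "side" or "wrist"; returns the picture (480x640x3 uint8, red, green, blue); there is no depth.
- r.get_calibration(name): a dict with "fov_y" (degrees; the focal length in pixels is half the picture's height over the tangent of half this angle, whatever the lens; pixels are square), "cx", "cy" (the principal point, pixels), "view" (4x4, takes a point from world to camera coordinates). Camera axes: x right, y down, z forward; pixel columns grow to the right and rows downward; lengths in mm; the calibration is good to about 2 mm. The wrist camera is an equidistant fisheye: a pixel r from the principal point sees the ray r / f radians off the axis. A picture is of the moment at which its call begins: read the wrist's pose just before it. get_calibration takes no time and is no camera call; for the wrist camera it gives the pose at the moment of the call.
- r.job_done(): hands the job in, once; it reports no verdict.
The state is a dict: "time_s": time; "joints": joint angles; "dq": joint speeds; "joint_torque": joint torques, N m; "position": TCP position; "tool_rot": TCP orientation; "ft_force": force on the tool from outside, world axes, zero at the start; "moment": the same for the moment, N m; "width": finger opening in mm.
Only numpy, scipy, OpenCV 4.12 (cv2) and the standard library are available. Lean on these libraries where they do the work, as an engineer would, in place of code of your own. Each camera call takes 0.05 s, during which the arm holds its last target.

## Task

The four brass bodies on the drilled plate stand loose in their row: take the orange wedge out of the rack, lay it down clear so that you can take it again across its thick end, and drive it nose first, flat on the plate, into the gap between the last body and the tapered stop until the row is packed tight and the wedge will go no further. Only then swing the press lever down to its stop and let it come all the way back up. Leave the wedge in place and the filler bars and other loose things where they are.

Things in the scene. Friction and masses are not known exactly. Their poses are not given: they have to be found in the camera images.
- fixture: Fixed drilled aluminium plate, 220 x 250 x 12 mm, with stops and a press. x away from the robot at yaw 0, y left, z up; origin on the bench; plate spans x -150..+70, y -125..+125 mm, top at z = 12. Four brass bodies stand in a row along y between a plain stop at the left (face y = +60) and a tapered stop at the right, against a back fence (face x = +16, 14 mm high). Clear plate at x < -16.
- gap_mouth (a point): Point on the plate's top at the mouth of the gap between brass4 and the tapered stop: fixture x = -16, y = -61.25, z = 12 mm. The stop (x -16..+16, 26 mm high above the plate) has its face at y = -70.5 at x = -16, running 1 in 4 to y = -62.5 at x = +16: the gap narrows away from the robot. Mouth 18.5 mm wide when the row is tight, 15.5 to 17 at the start.
- wedge_home (a point): Point fixed on the fixture at x = -22, y = -63, z = 12 mm, axes as the fixture's. The wedge's origin lies here, its axes agreeing with these, when it is driven home and the row is tight; in the last 25 mm it slides up the tapered face to get here, 1 mm in +y for every 4 in +x; its nose is then 6 mm short of the fence and its thick end stands 38 mm out in front of the row.
- wedge: Loose orange wedge, 64 mm long, 26 high, 80 g. Origin mid underside; x to the thin nose (x = +32), z up. +y side straight at y = +11. Tail part x -32..-8 is parallel, 22 mm wide; from there the -y side tapers 1 in 4 to a nose 12 mm wide (y -1..+11). Driven nose first it pushes the row left with 3 to 12 N, resists steeply once all is tight (stop by about 18 N), and stays by friction when let go.
- wedge_tang (a point): Middle of the wedge's thick parallel end: wedge x = -20, y = 0, z = +13 mm. With the wedge lying in the open it can be gripped here across its 22 mm width (y). In the rack it cannot: the slot walls stand 2 mm from it and 4 mm above its top.
- rack: Fixed blue rack, 60 (x, along the slots) x 110 (y) x 36 mm high; origin mid underside. Three slots 26 mm wide, at y = -34, 0, +34, walls 8 mm, floor z = 6. Wedge in one of them, nose to rack +x (within 0.05 rad), filler bars in the others. There the wedge can be gripped only by its two ends, 64 mm apart, which stand 2 mm out of the rack; around them is only bare bench.
- press_lever (a joint): Sprung hand lever of the press, rad: 0 = up at rest, 0.8 = down at its stop. Turns about the fixture's y direction through point press_pivot; the spring brings it back. Pushing its ball down takes about 2 N at first, 4 to 5 N at the stop.
- press_pivot (a point): Lever's pivot, at fixture x = +20, y = +79, z = 94 mm, on the left side of the grey press, whose column and head fill fixture x -14..+66, y +24..+71, up to z = 112 mm.
- lever_ball (a point): Centre of the black ball, 28 mm across, 120 mm from the pivot, towards fixture -x and up: 0.87 rad above level at rest, 0.07 at the stop. At joint value q it is at fixture x = 20 - 120 cos(0.87 - q), y = 79, z = 94 + 120 sin(0.87 - q) mm: it moves down and towards fixture -x. Press it from above with shut fingers that follow this arc.
- brass1: Loose brass body 1 of 4 (1 = leftmost, under the press; 4 = next to the gap), 28 mm along the row (y), 32 mm in x, 26 mm high, 120 g; origin at the middle of its underside. In the tight row its origin is at fixture y = 46 mm, z = 12 mm, back within 1.5 mm of the fence; at the start the row is loose, with 1.5 to 3 mm of play in all.
- brass2: Loose brass body 2 of 4 (1 = leftmost, under the press; 4 = next to the gap), 28 mm along the row (y), 32 mm in x, 26 mm high, 120 g; origin at the middle of its underside. In the tight row its origin is at fixture y = 18 mm, z = 12 mm, back within 1.5 mm of the fence; at the start the row is loose, with 1.5 to 3 mm of play in all.
- brass3: Loose brass body 3 of 4 (1 = leftmost, under the press; 4 = next to the gap), 28 mm along the row (y), 32 mm in x, 26 mm high, 120 g; origin at the middle of its underside. In the tight row its origin is at fixture y = -10 mm, z = 12 mm, back within 1.5 mm of the fence; at the start the row is loose, with 1.5 to 3 mm of play in all.
- brass4: Loose brass body 4 of 4 (1 = leftmost, under the press; 4 = next to the gap), 28 mm along the row (y), 32 mm in x, 26 mm high, 120 g; origin at the middle of its underside. In the tight row its origin is at fixture y = -38 mm, z = 12 mm, back within 1.5 mm of the fence; at the start the row is loose, with 1.5 to 3 mm of play in all.
- filler1: Steel filler bar, 64 x 16 x 26 mm, in the rack: a bystander, to be left alone. Origin at its underside.
- filler2: Grey filler bar, 64 x 20 x 26 mm, in the rack: a bystander, to be left alone. Origin at its underside.
- hex_key: Dark L-shaped hex key, 120 mm long, lying on the bench to the left: a bystander, to be left alone. Origin at its underside.
- clamp_handle: Black clamp handle, 80 mm long, 20 mm high, lying on the bench to the left: a bystander, to be left alone. Origin at its underside.
- oil: White bottle with a red cap, 44 mm across, 110 mm high, standing on the bench to the left: a bystander, to be left alone. Origin at its underside.
Not all that is in view belongs to the job. Of the things like the rack, leave any that is green; of the rest the larger one is meant. Leave any blue look-alike of the wedge alone.

How it is judged:
By the outcome, as a careful person would: the job done as asked, in the order asked, and still so for the second after the job is handed in, with the robot touching nothing.
It also fails if it takes over 72 s, if anything falls off the work surface, if the arm or the gripper's body presses on something with over 40 N, if the wrist force passes 120 N, or if a joint passes its speed limit or range.

## Working session

There is one attempt and no reset: what is moved stays moved. The work goes in short steps, Python scripts to look and compute and a shell command to move; the robot and the scene stay as the last step left them, time stands still between calls to the robot, and variables do not carry over. Pictures are saved under pics/ and viewed, and the job is handed in when it is done.

```bash
ls; mkdir -p pics
python3 - <<'E'
from rig import r
import cv2
s=r.get_state(); print({k:(v if not hasattr(v,'round') else v) for k,v in s.items()})
for n in ("scene","side","wrist"):
    print(n,r.get_calibration(n))
    cv2.imwrite(f"pics/{n}0.png",r.capture(n)[:,:,::-1])
E
```

```text
pics
{'time_s': 0.0, 'joints': array([ 6.76078260e+01,  3.06019330e+00,  9.24933079e+01, -4.51977178e-05,
        8.45690395e+01, -6.81636238e+00]), 'dq': array([-0.00626173, -0.03558223,  0.02680409, -0.11739815,  0.02513067,
       -0.03256581]), 'joint_torque': array([-2.16431697e-03, -3.93698859e+01, -3.70167696e+01, -2.57779102e-04,
        7.29837062e-03,  5.93816569e-07]), 'position': array([167.55808302, 601.46270299, 230.01859893]), 'tool_rot': array([[-9.63275927e-01,  2.68512244e-01, -8.14012917e-04],
       [ 2.68513359e-01,  9.63273930e-01, -1.97777077e-03],
       [ 2.53061755e-04, -2.12371231e-03, -9.99997713e-01]]), 'ft_force': array([ 0.72863323, -0.01730315,  0.78442558]), 'moment': array([0.00098163, 0.01925758, 0.01261659]), 'width': 86.01660021340524}
scene {'fov_y': 56.68039208667985, 'cx': 330.7724561180391, 'cy': 236.30793023867108, 'view': array([[-7.41679488e-01,  6.70606542e-01, -1.40855769e-02,
         3.23438033e+02],
       [ 5.53810833e-01,  6.00387805e-01, -5.76912510e-01,
        -2.34465195e+02],
       [-3.78424494e-01, -4.35684920e-01, -8.16684488
[... 287 characters left out ...]
8e+02],
       [-3.48759598e-01, -5.00347366e-01, -7.92476660e-01,
         2.93462095e+02],
       [ 4.61280627e-01,  6.44419180e-01, -6.09872202e-01,
         8.05560473e+02],
       [ 0.00000000e+00,  0.00000000e+00,  0.00000000e+00,
         1.00000000e+00]])}
wrist {'fov_y': 65.70646984690485, 'cx': 314.74298267483914, 'cy': 236.0324425566675, 'view': array([[ 2.67575009e-01,  9.63535331e-01, -1.81121752e-03,
        -6.25086806e+02],
       [ 9.29709196e-01, -2.57686822e-01,  2.63131738e-01,
        -3.47035639e+01],
       [ 2.53070000e-01, -7.20913828e-02, -9.64758212e-01,
         3.78274106e+02],
       [ 0.00000000e+00,  0.00000000e+00,  0.00000000e+00,
         1.00000000e+00]])}
```

View pics/scene0.png

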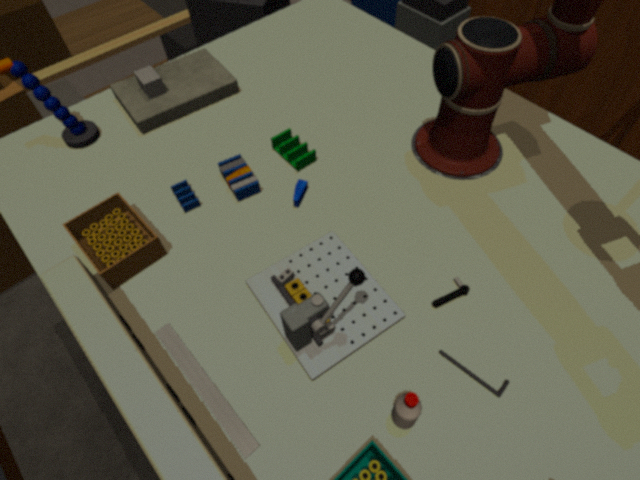

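View pics/side0.png

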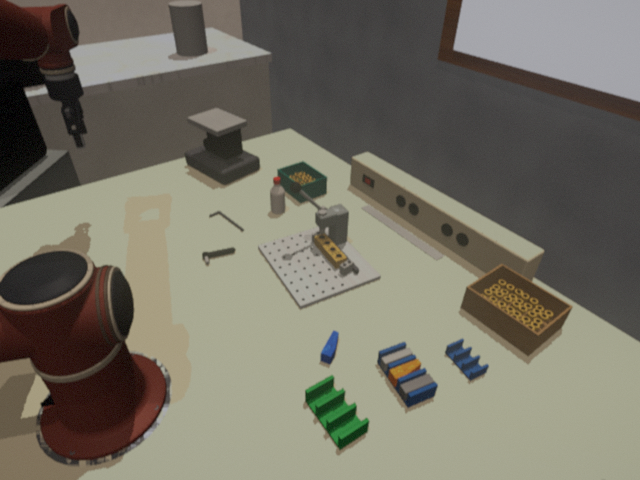

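View pics/wrist0.png

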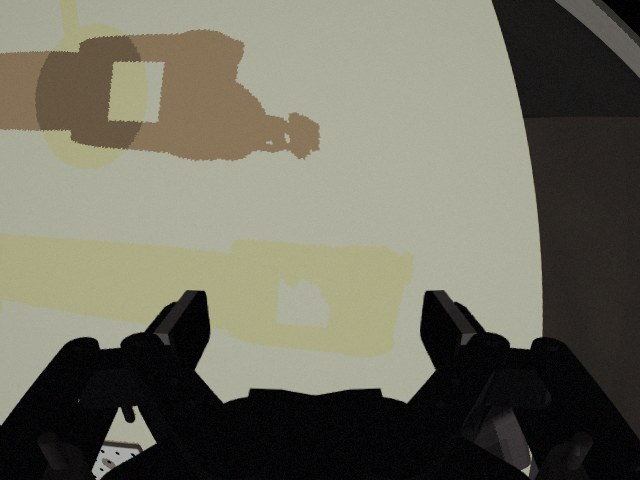

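Rack candidates in the scene picture:
- Blue, larger: (239,177), holding the orange wedge.
- Blue, small: (185,196).
- Green: (293,150), to be left alone.

Wedge candidates are the orange one in the rack at (239,174) and a blue look-alike at (300,192). I choose the larger blue rack and the orange wedge, and check them in a close crop.

Run:
```python
import cv2,numpy as np
a=cv2.imread("pics/scene0.png");b=cv2.imread("pics/side0.png")
cv2.imwrite("pics/c1.png",cv2.resize(a[140:215,160:260],None,fx=8,fy=8,interpolation=cv2.INTER_CUBIC))
cv2.imwrite("pics/c2.png",cv2.resize(b[335:410,365:465],None,fx=8,fy=8,interpolation=cv2.INTER_CUBIC))
cv2.imwrite("pics/c3.png",cv2.resize(a[225:385,240:410],None,fx=3.7,fy=3.7,interpolation=cv2.INTER_CUBIC))
cv2.imwrite("pics/c4.png",cv2.resize(b[200:310,250:390],None,fx=5.4,fy=5.4,interpolation=cv2.INTER_CUBIC))
```

```text
(no output)
```

View pics/c1.png

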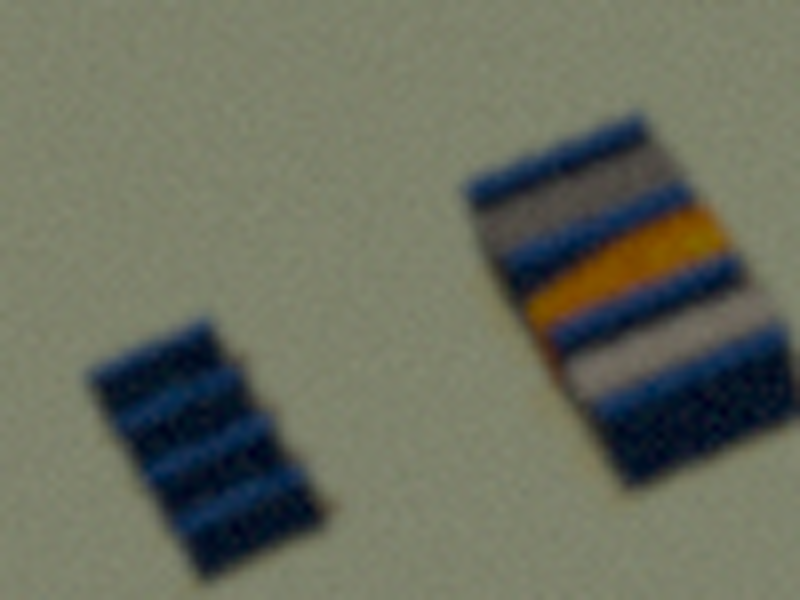

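View pics/c2.png

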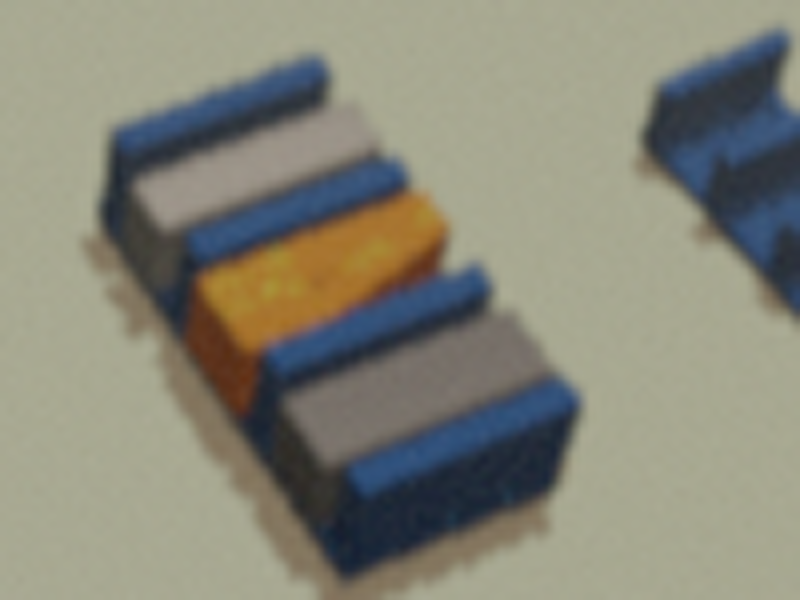

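View pics/c3.png

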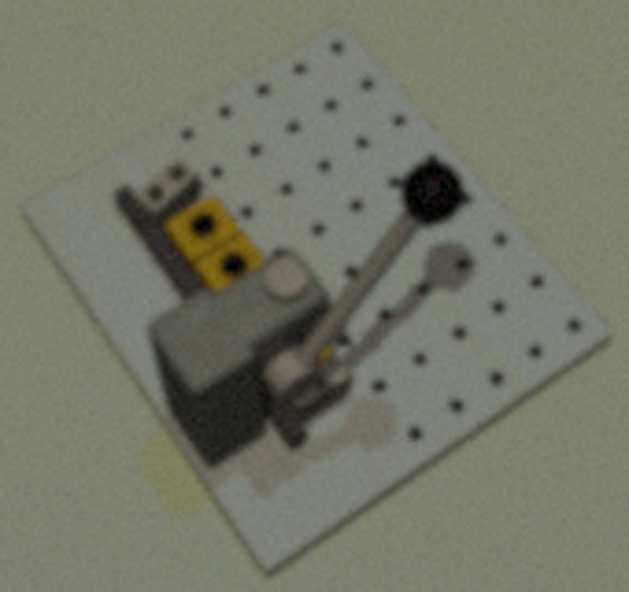

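View pics/c4.png

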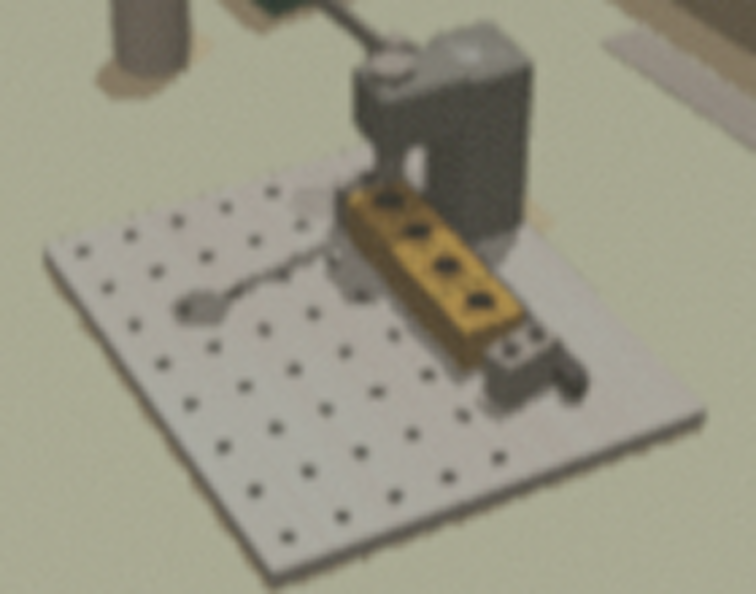

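```bash
cat > h.py <<'E'
import numpy as np,cv2
from scipy.optimize import least_squares
from scipy.spatial.transform import Rotation as R
def proj(P,c,fish=False):
    P=np.atleast_2d(P); V=np.array(c['view']); p=P@V[:3,:3].T+V[:3,3]
    f=240/np.tan(np.radians(c['fov_y'])/2)
    if fish:
        rr=np.hypot(p[:,0],p[:,1]); th=np.arctan2(rr,p[:,2]); k=f*th/np.maximum(rr,1e-9)
        return np.c_[c['cx']+k*p[:,0],c['cy']+k*p[:,1]]
    return np.c_[c['cx']+f*p[:,0]/p[:,2],c['cy']+f*p[:,1]/p[:,2]]
def w(L,pose):
    x,y,t=pose; L=np.atleast_2d(L).astype(float); c,s=np.cos(t),np.sin(t)
    return np.c_[x+c*L[:,0]-s*L[:,1],y+s*L[:,0]+c*L[:,1],L[:,2]]
def fit(obs,x0,z0=0):
    """obs: list of (cal,fish,local pts Nx3,px Nx2)"""
    def res(p): return np.concatenate([(proj(w(L,p),c,f)-px).ravel() for c,f,L,px in obs])
    best=min((least_squares(res,[x0[0],x0[1],t],x_scale=[10,10,.1]) for t in np.arange(-3,3.1,.75)),key=lambda s:s.cost)
    n=best.x; n[2]=(n[2]+np.pi)%(2*np.pi)-np.pi
    return n,np.sqrt(2*best.cost/len(best.fun)),res(n).reshape(-1,2).round(1)
E
cat > f1.py <<'E'
from rig import r
from h import *
sc,si=r.get_calibration("scene"),r.get_calibration("side")
F=lambda *a:np.array(a,float)
o=[(sc,False,F([70,-125,12],[-150,-125,12],[-150,125,12],[70,125,12]),F([246.8,280.9],[331,232.3],[404.3,316],[312.4,379.0])),
(si,False,F([-150,125,12],[-150,-125,12],[70,-125,12]),F([258.3,246.3],[300.9,306],[380.2,276.3]))]
print(fit(o,(550,50)))
for sg in (1,-1):
  o=[(sc,False,sg*F([30,-55,36*sg],[-30,-55,36*sg],[-30,55,36*sg],[30,55,36*sg]),F([218.5,163.4],[240.4,154.6],[258.1,180.6],[235.4,190.6])),
  (si,False,sg*F([-30,55,36*sg],[30,55,36*sg],[30,-55,36*sg],[-30,-55,36*sg]),F([379,351.3],[405,342.5],[437.3,384.4],[408.8,395]))]
  print(fit(o,(600,-200)))
E
python3 f1.py
```

```text
(array([ 5.87397089e+02,  9.40593472e+01, -1.24232303e-01]), np.float64(1.4513260494530236), array([[-2.9, -0.5],
       [ 0.6, -2.3],
       [ 1.2, -1.4],
       [-1.2,  1.2],
       [-1.6, -1.5],
       [-1.2, -0.6],
       [ 0.1, -1.5]]))
(array([ 4.84457545e+02, -2.78277428e+02, -2.14700351e-01]), np.float64(1.1922366032885638), array([[-1.9, -1.6],
       [-0.9, -1.8],
       [-0. ,  1. ],
       [-1.2,  0.9],
       [-1.4, -1. ],
       [-1.2, -1.6],
       [-0.5,  0.6],
       [-0.1,  1.4]]))
(array([ 484.45754473, -278.27742786,    2.92689231]), np.float64(1.1922366032886014), array([[-1.9, -1.6],
       [-0.9, -1.8],
       [-0. ,  1. ],
       [-1.2,  0.9],
       [-1.4, -1. ],
       [-1.2, -1.6],
       [-0.5,  0.6],
       [-0.1,  1.4]]))
```

Run:
```python
from rig import r
from h import *
s=r.get_state();c=r.get_calibration("wrist");V=c['view'];T=s['tool_rot']
pc=-V[:3,:3].T@V[:3,3]
print("cam in tool",(T.T@(pc-s['position'])).round(1)); print((V[:3,:3]@T).round(3)) # tool->cam
print(240/np.tan(np.radians(c['fov_y']/2)))
F=(587.4,94.06,-.1242)
for n,p in dict(ball=(-57.4,79,185.7),home=(-22,-63,12),ctr=(-40,0,12)).items(): print(n,w([p],F))
print(np.degrees(np.arctan2(T[1,1],T[0,1])))
```

```text
cam in tool [  66.6    1.  -142.8]
[[ 0.001  1.    -0.   ]
 [-0.965  0.001 -0.263]
 [-0.263  0.     0.965]]
371.64829954431775
ball [[540.22874096 179.56223576 185.7       ]]
home [[557.7649651   34.27066394  12.        ]]
ctr [[547.70811642  99.01523742  12.        ]]
74.42797265328994
```

```bash
python3 -m pendant '[[[-23,-20,-9],[0,0,-0.15],1],[[-23,-20,-9],[0,0,-0.15],1],[[-23,-20,-9],[0,0,-0.15],1],[[-23,-20,-9],[0,0,-0.15],1],[[-23,-20,-9],[0,0,-0.15],1],[[-23,-20,-9],[0,0,-0.15],1],[[-23,-20,-9],[0,0,-0.15],1]]'
```

```text
time_s: 0.85
position: [337.6, 345.1, 323.1]
tool_rot: [[-0.992, 0.125, 0.003], [0.125, 0.992, 0.001], [-0.003, 0.001, -1.0]]
ft_force: [0.3, 1.0, -0.1]
width: 85.5
```

```bash
python3 -m pendant '[[[-20.2,-22.6,0],[0,0,0],1],[[-20.2,-22.6,0],[0,0,0],1],[[-20.2,-22.6,0],[0,0,0],1],[[-20.2,-22.6,0],[0,0,0],1],[[-20.2,-22.6,0],[0,0,0],1],[[-20.2,-22.6,0],[0,0,0],1],[[-20.2,-22.6,0],[0,0,0],1],[[-20.2,-22.6,0],[0,0,0],1]]'
cat > snap.py <<'E'
import sys,pickle,cv2
from rig import r
s=r.get_state();c=r.get_calibration("wrist");im=r.capture("wrist")[:,:,::-1]
cv2.imwrite(f"pics/{sys.argv[1]}.png",im);pickle.dump((s,c),open(f"pics/{sys.argv[1]}.pkl","wb"))
print(s['time_s'],s['position'].round(1),s['ft_force'].round(1),s['width'])
E
python3 snap.py w1
```

```text
time_s: 1.65
position: [508.9, 97.7, 320.6]
tool_rot: [[-0.992, 0.124, -0.002], [0.124, 0.992, 0.0], [0.002, 0.0, -1.0]]
ft_force: [-0.6, 0.3, 0.1]
width: 85.4
1.65 [508.9  97.7 320.6] [-0.6  0.3  0.1] 85.43528616829613
```

View pics/w1.png

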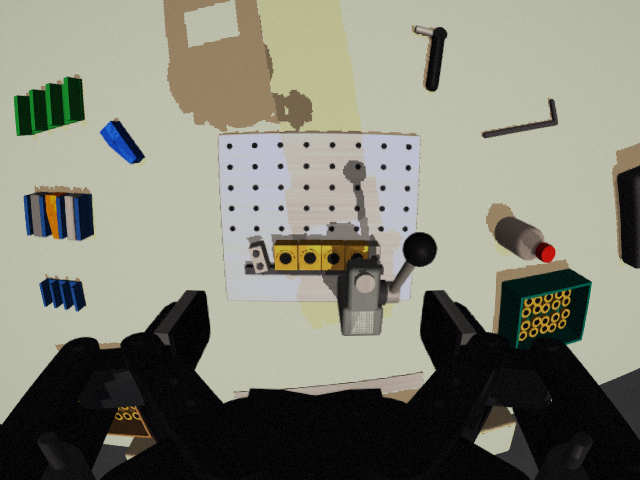

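The wrist view shows the plate (corners about (219,135), (420,136), (411,301), (226,301)), the brass row around (325,256), the ball at (420,249) and the rack with the orange wedge at (53,216). I enlarge both regions to measure.

Run:
```python
import cv2
a=cv2.imread("pics/w1.png")
cv2.imwrite("pics/w1a.png",cv2.resize(a[120:315,205:435],None,fx=3.4,fy=3.4,interpolation=cv2.INTER_CUBIC)[:600])
cv2.imwrite("pics/w1b.png",cv2.resize(a[180:250,15:105],None,fx=8,fy=8,interpolation=cv2.INTER_CUBIC))
cv2.imwrite("pics/w1c.png",cv2.resize(a[225:285,235:315],None,fx=9,fy=9,interpolation=cv2.INTER_CUBIC))
```

```text
(no output)
```

View pics/w1a.png

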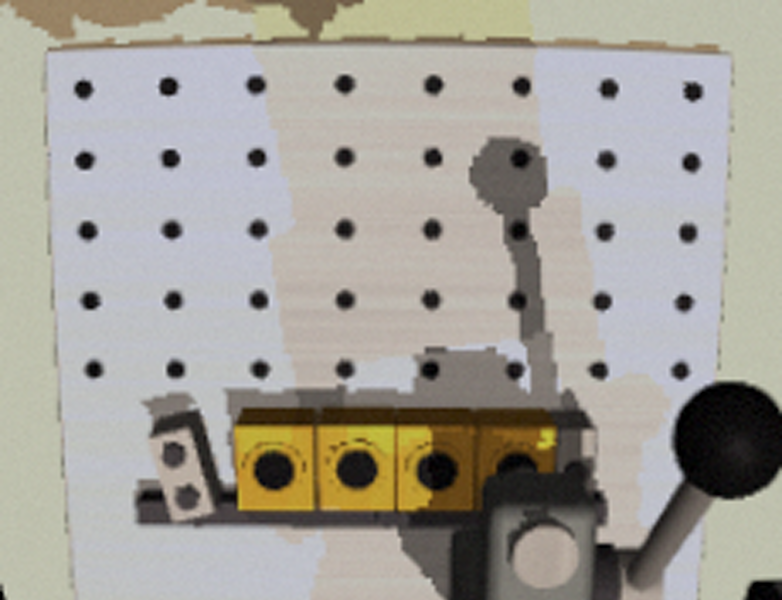

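View pics/w1b.png

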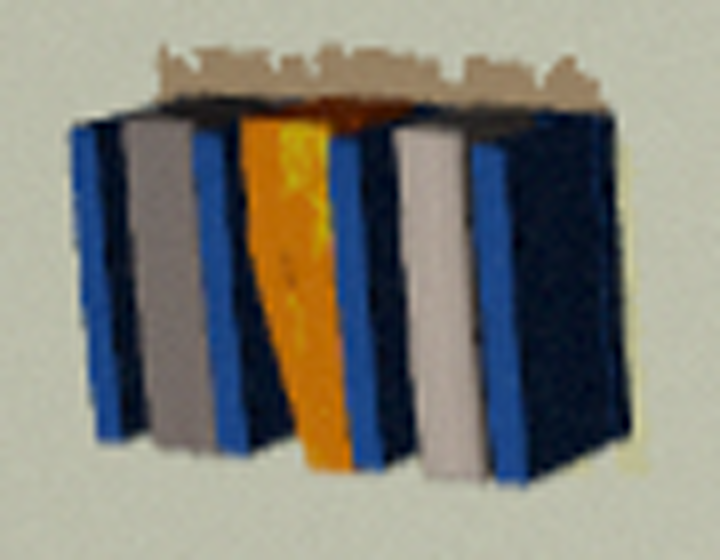

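View pics/w1c.png

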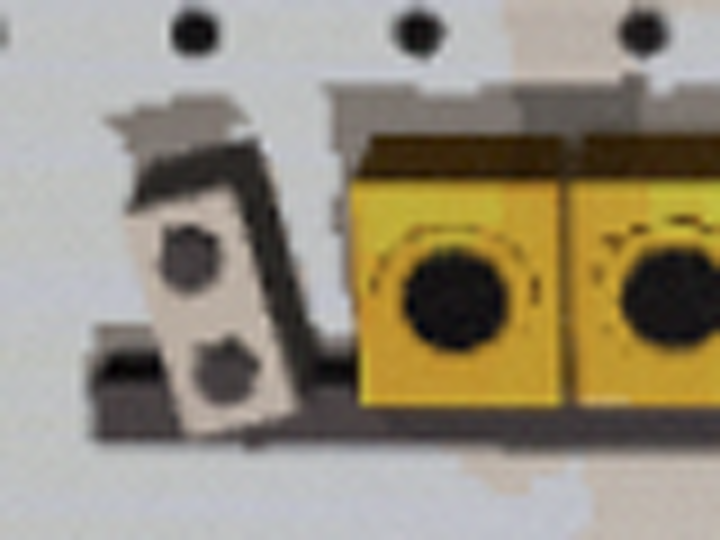

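```bash
cat > f2.py <<'E'
import pickle
from h import *
F=lambda *a:np.array(a,float)
s,c=pickle.load(open("pics/w1.pkl","rb"))
o=[(c,True,F([-150,-125,12],[-150,125,12],[70,125,12],[70,-125,12],[-16,-70.5,38],[16,-62.5,38]),F([219.1,134.7],[420.3,135.9],[411,301],[226,301],[260.8,245.2],[268.3,270.3]))]
fx=fit(o,(587,94));print(fx)
o=[(c,True,F([-30,-55,36],[30,-55,36],[-30,55,36],[30,55,36]),F([24.4,195.6],[27.5,235],[77.1,198.4],[80.6,240.4]))]
rk=fit(o,(484,-278));print(rk)
o=[(c,True,F([-32,-11,32],[32,-1,32],[32,11,32]),F([45,194.8],[53.8,238.5],[59,238.8]))]
print(fit(o,(484,-278)))
print(proj(w([[-16,-52,38],[16,-52,38],[-150,-125,0]],fx[0]),c,True))
E
python3 f2.py
```

```text
(array([ 5.86782782e+02,  9.47981307e+01, -1.28036136e-01]), np.float64(0.6370362214666012), array([[-1.1, -0.3],
       [ 1. , -0.1],
       [-1. , -0.1],
       [ 0.9, -0.6],
       [ 0.1,  0.5],
       [ 0.1,  0.4]]))
(array([ 4.84991293e+02, -2.77040172e+02, -1.99422610e-01]), np.float64(0.6431652943952787), array([[-1.2,  0.1],
       [-0.6,  0. ],
       [ 0.9, -0.4],
       [ 0.5,  0.4]]))
(array([ 4.85044760e+02, -2.77411695e+02, -1.99647092e-01]), np.float64(0.24403860569099758), array([[-0.1, -0.1],
       [-0.3, -0.1],
       [ 0.4,  0.2]]))
[[276.16686242 245.83362684]
 [276.86162944 270.83435666]
 [220.39532006 134.39750859]]
```

```bash
python3 -m pendant '[[[-2.3,-37.2,12],[0,0,1.644],1],[[-2.3,-37.2,12],[0,0,1.644],1],[[-2.3,-37.2,12],[0,0,1.644],1],[[-2.3,-37.2,12],[0,0,1.644],1],[[-2.3,-37.2,12],[0,0,1.644],1],[[-2.3,-37.2,12],[0,0,1.644],1],[[-2.3,-37.2,12],[0,0,1.644],1],[[-2.3,-37.2,12],[0,0,1.644],1]]'; python3 -c "
from rig import r;print(r.get_state()['joints'])"
```

```text
time_s: 2.5
position: [486.2, -273.6, 200.7]
tool_rot: [[-0.242, 0.97, 0.0], [0.97, 0.242, 0.0], [0.0, 0.0, -1.0]]
ft_force: [0.7, 0.5, 0.3]
width: 85.2
[-3.70155641e+01 -4.95421427e+00  1.03244441e+02  1.11859350e-02
  8.17105091e+01 -5.10271786e+01]
```

```bash
python3 -m pendant '[[[0,0,8],[0,0,0.443],1],[[0,0,8],[0,0,0.443],1],[[0,0,8],[0,0,0.443],1],[[0,0,8],[0,0,0.443],1]]'; python3 snap.py w2
```

```text
time_s: 2.9
position: [486.0, -271.1, 119.8]
tool_rot: [[0.19, 0.982, -0.002], [0.982, -0.19, 0.002], [0.001, -0.002, -1.0]]
ft_force: [0.4, -1.1, -0.5]
width: 85.1
2.9 [ 486.  -271.1  119.8] [ 0.4 -1.1 -0.5] 85.10105484340622
```

View pics/w2.png

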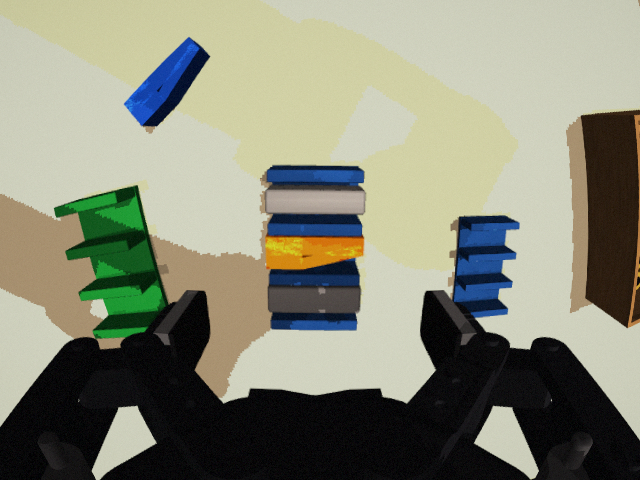

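Run:
```python
import cv2
a=cv2.imread("pics/w2.png")
cv2.imwrite("pics/w2a.png",cv2.resize(a[215:285,255:375],None,fx=6.6,fy=6.6,interpolation=cv2.INTER_CUBIC))
```

```text
(no output)
```

View pics/w2a.png

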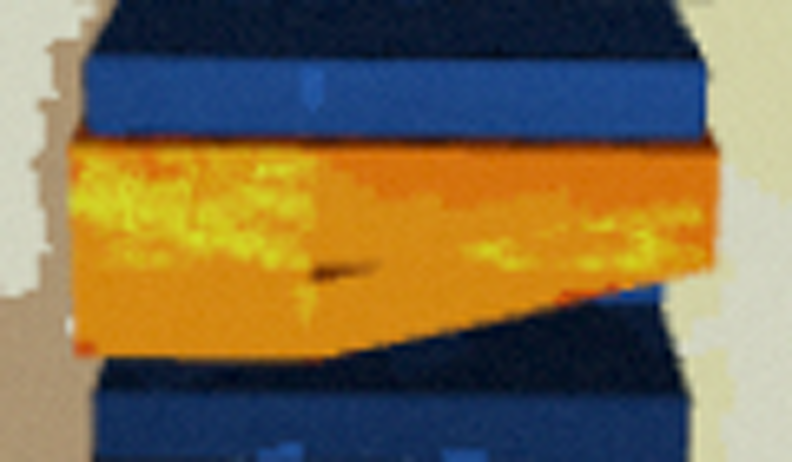

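Run:
```python
import pickle
from h import *
F=lambda *a:np.array(a,float)
s,c=pickle.load(open("pics/w2.pkl","rb"))
o=[(c,True,F([-32,11,32],[32,11,32],[32,-1,32],[-32,-11,32],[-8,-11,32]),F([265.9,236.2],[363.8,237.7],[363.8,255.9],[266.8,268.8],[304.5,269.5]))]
p=fit(o,(484,-278));print(p)
T=s['tool_rot'];print(w([[0,3,0]],p[0])-s['position'], T.T@(w([[0,3,4]],p[0])[0]-s['position']), np.degrees(np.arctan2(T[1,1],T[0,1])))
```

```text
(array([ 4.84940325e+02, -2.78131997e+02, -2.00723416e-01]), np.float64(0.6386249009522627), array([[ 0.1,  0.6],
       [ 1.1,  0.1],
       [ 0.2, -0.5],
       [ 0.1, -0.1],
       [-1.5, -0.2]]))
[[  -0.5038693    -4.08258694 -119.84510824]] [ -4.27760436   0.55931265 115.83781668] -10.971082693720914
```

```bash
python3 -m pendant '[[[-0.43,0.06,4],[0,0,0.009],1],[[-0.43,0.06,8],[0,0,0.009],1],[[-0.43,0.06,11],[0,0,0.009],1],[[-0.43,0.06,11.5],[0,0,0.009],1],[[-0.43,0.06,11.5],[0,0,0.009],1]]'; python3 snap.py w3
```

```text
time_s: 3.45
position: [486.6, -277.1, 6.8]
tool_rot: [[0.199, 0.98, -0.0], [0.98, -0.199, 0.0], [0.0, -0.0, -1.0]]
ft_force: [0.4, 0.3, 0.8]
width: 85.5
3.45 [ 486.6 -277.1    6.8] [0.4 0.3 0.8] 85.47514655005125
```

View pics/w3.png

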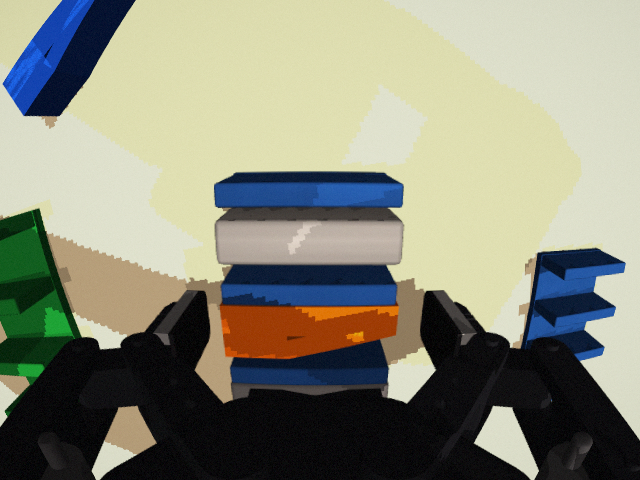

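```bash
python3 -m pendant '[[[0.15,-0.1,0.35],[0,0,0],1],[[0.15,-0.1,0.35],[0,0,0],0.5],[[0.15,-0.1,0.35],[0,0,0],0.5],[[0.15,-0.1,0.35],[0,0,0],0.5],[[0.15,-0.1,0.35],[0,0,0],0.5],[[0.15,-0.1,0.35],[0,0,0],0.5]]'; python3 snap.py w4
```

```text
time_s: 4.1
position: [486.3, -276.6, 4.6]
tool_rot: [[0.201, 0.979, 0.002], [0.979, -0.201, -0.001], [-0.001, 0.002, -1.0]]
ft_force: [-1.5, 1.9, 7.1]
width: 62.6
4.1 [ 486.3 -276.6    4.6] [-1.5  1.9  7.1] 62.62508709673833
```

View pics/w4.png

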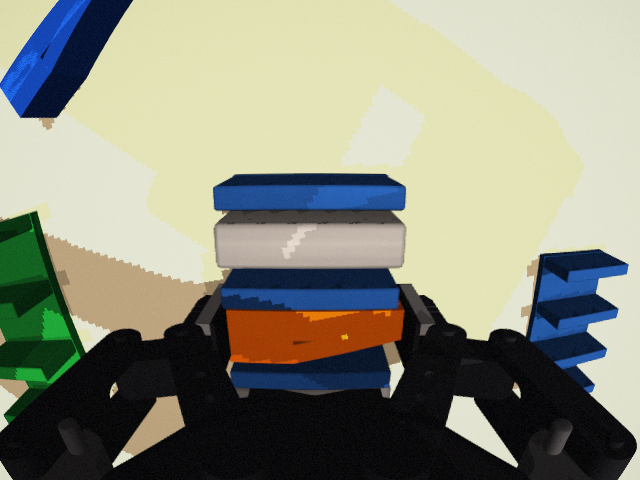

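```bash
python3 -m pendant '[[[0,0,-1],[0,0,0],0.5],[[0,0,-3],[0,0,0],0.5],[[0,0,-6],[0,0,0],0.5],[[0,0,-10],[0,0,0],0.5],[[0,0,-14],[0,0,0],0.5],[[0,0,-14],[0,0,0],0.5]]'; python3 snap.py w5
```

```text
time_s: 4.75
position: [488.9, -278.6, 151.0]
tool_rot: [[0.202, 0.979, 0.011], [0.979, -0.201, -0.008], [-0.006, 0.012, -1.0]]
ft_force: [0.8, -0.5, -0.0]
width: 63.1
4.75 [ 488.9 -278.6  151. ] [ 0.8 -0.5 -0. ] 63.127818152445116
```

View pics/w5.png

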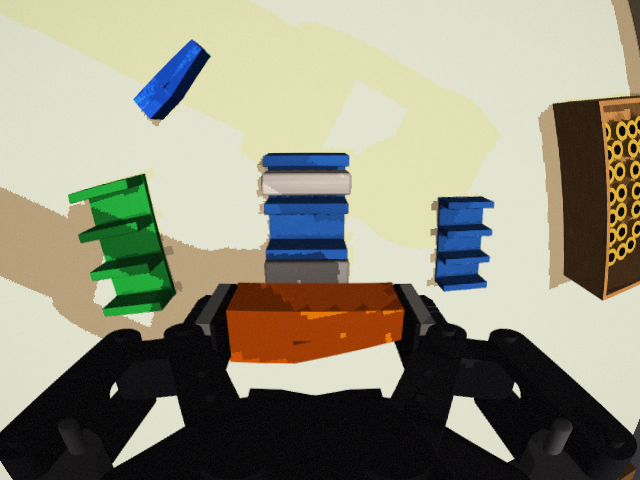

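```bash
python3 -m pendant '[[[32,-6.9,7],[0,0,-0.075],0.5],[[32,-6.9,7],[0,0,-0.075],0.5],[[32,-6.9,7],[0,0,-0.075],0.5],[[32,-6.9,7],[0,0,-0.075],0.5],[[32,-6.9,7],[0,0,-0.075],0.5],[[32,-6.9,7],[0,0,-0.075],0.5],[[32,-6.9,7],[0,0,-0.075],0.5],[[32,-6.9,7],[0,0,-0.075],0.5]]'; python3 snap.py w6
```

```text
time_s: 5.6
position: [479.3, 54.9, 69.7]
tool_rot: [[0.122, 0.992, -0.006], [0.992, -0.122, 0.001], [0.001, -0.006, -1.0]]
ft_force: [-0.2, 0.4, -0.5]
width: 63.0
5.6 [479.3  54.9  69.7] [-0.2  0.4 -0.5] 63.006756237153446
```

View pics/w6.png

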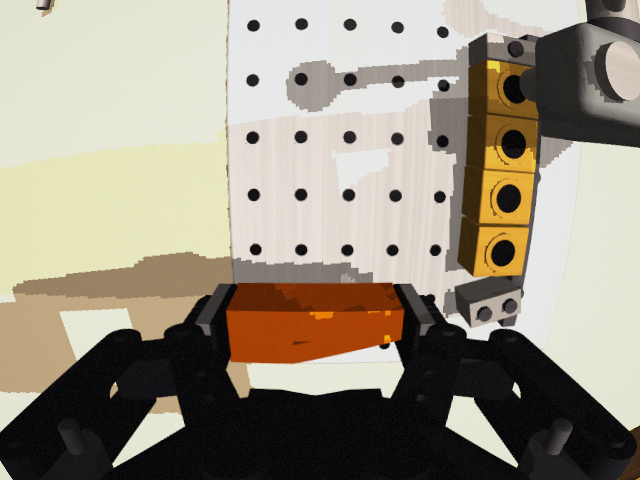

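```bash
python3 -m pendant '[[[-0.6,0.3,2],[0,0,0],0.5],[[-0.6,0.3,4],[0,0,0],0.5],[[-0.6,0.3,5],[0,0,0],0.5],[[-0.6,0.3,5.5],[0,0,0],0.5],[[-0.6,0.3,5.5],[0,0,0],0.5]]'; python3 snap.py w7
```

```text
time_s: 6.15
position: [484.0, 44.5, 17.2]
tool_rot: [[0.129, 0.992, -0.002], [0.992, -0.129, -0.0], [-0.0, -0.002, -1.0]]
ft_force: [0.4, 0.3, -1.6]
width: 62.9
6.15 [484.   44.5  17.2] [ 0.4  0.3 -1.6] 62.89221482954971
```

View pics/w7.png

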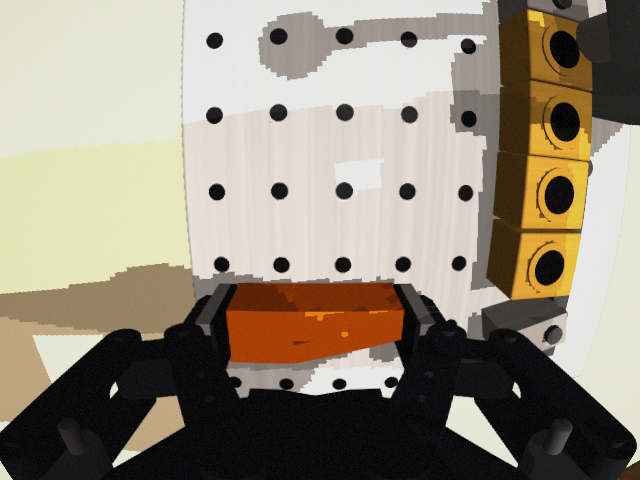

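```bash
python3 -m pendant '[[[0,0,0.2],[0,0,0],0.5],[[0,0,0.4],[0,0,0],0.5],[[0,0,0.5],[0,0,0],0.5],[[0,0,0.5],[0,0,0],0.5]]'
```

```text
time_s: 6.6
position: [484.6, 45.1, 12.9]
tool_rot: [[0.128, 0.992, 0.0], [0.992, -0.128, -0.0], [-0.0, 0.0, -1.0]]
ft_force: [0.3, 0.2, -1.2]
width: 62.6
```

```bash
python3 -m pendant '[[[0,0,0.1],[0,0,0],0.5],[[0,0,0.15],[0,0,0],0.5],[[0,0,0.15],[0,0,0],0.5]]'
```

```text
time_s: 6.9
position: [484.5, 45.1, 11.2]
tool_rot: [[0.128, 0.992, -0.0], [0.992, -0.128, 0.0], [0.0, -0.0, -1.0]]
ft_force: [0.2, -0.3, -0.6]
width: 62.8
```

```bash
python3 -m pendant '[[[0,0,0.08],[0,0,0],0.5],[[0,0,0.15],[0,0,0],0.5]]'
```

```text
time_s: 7.1
position: [484.7, 45.1, 10.6]
tool_rot: [[0.128, 0.992, -0.001], [0.992, -0.128, -0.0], [-0.0, -0.001, -1.0]]
ft_force: [-5.4, 0.2, 10.2]
width: 62.6
```

Contact with the plate (+10 N). I open the fingers and lift clear.

```bash
python3 -m pendant '[[[0,0,0.1],[0,0,0],1],[[0,0,0.1],[0,0,0],1],[[0,0,0.1],[0,0,0],1],[[0,0,0.1],[0,0,0],1],[[0,0,-2],[0,0,0],1],[[0,0,-6],[0,0,0],1],[[0,0,-10],[0,0,0],1],[[0,0,-12],[0,0,0],1]]'; python3 snap.py w8
```

```text
time_s: 7.9
position: [486.4, 45.0, 133.9]
tool_rot: [[0.128, 0.992, 0.006], [0.992, -0.128, -0.0], [0.0, 0.006, -1.0]]
ft_force: [0.2, -0.0, -0.0]
width: 85.4
7.9 [486.4  45.  133.9] [ 0.2 -0.  -0. ] 85.44364410384706
```

View pics/w8.png

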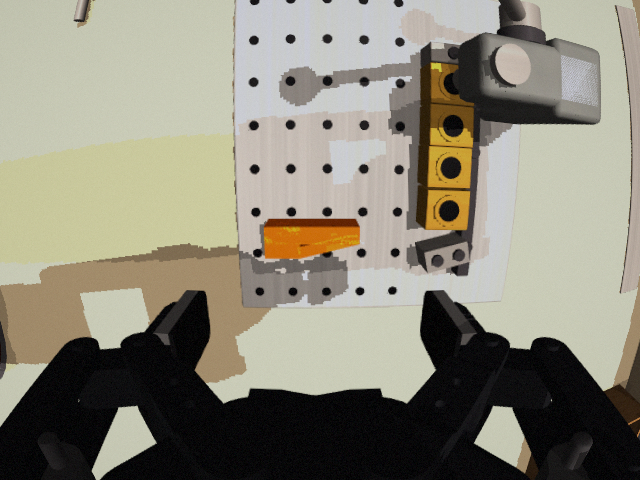

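Wedge lies flat on the plate at about (311,239), nose to the right, stop at (443,252). I measure both in one enlarged crop.

Run:
```python
import cv2
a=cv2.imread("pics/w8.png")
cv2.imwrite("pics/w8a.png",cv2.resize(a[205:275,255:370],None,fx=6.9,fy=6.9,interpolation=cv2.INTER_CUBIC))
cv2.imwrite("pics/w8b.png",cv2.resize(a[180:285,400:490],None,fx=5.7,fy=5.7,interpolation=cv2.INTER_CUBIC))
```

View pics/w8a.png

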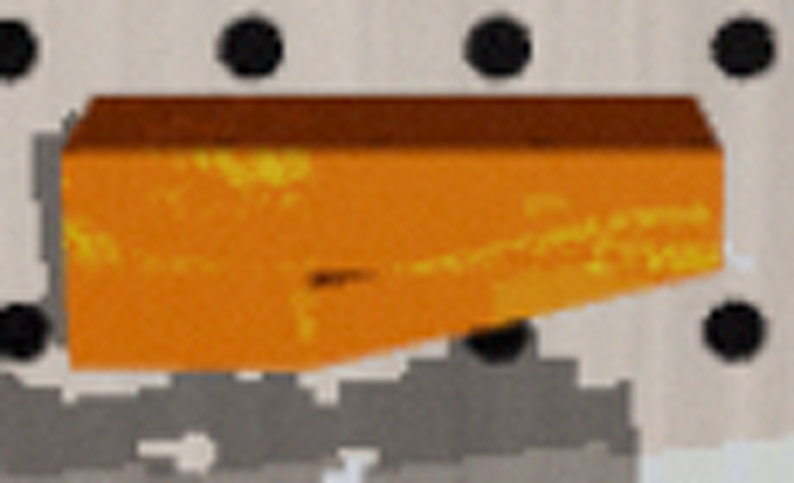

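View pics/w8b.png

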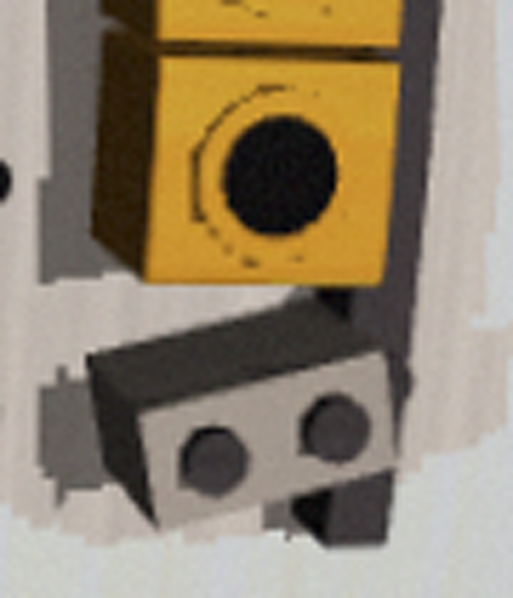

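```bash
cat > f3.py <<'E'
import pickle
from h import *
F=lambda *a:np.array(a,float)
s,c=pickle.load(open("pics/w8.pkl","rb"))
WL=F([-32,11,38],[32,11,38],[32,-1,38],[-32,-11,38],[-8,-11,38],[-32,11,12],[32,11,12])
WP=F([264,226.7],[359.6,226.7],[359.6,243.8],[265.4,258.3],[299.9,258.6],[268.3,219.1],[355.7,219.1])
p=fit([(c,True,WL,WP)],(484,45));print("wedge",p)
SL=F([-16,-70.5,38],[16,-62.5,38],[-16,-70.5,12],[-150,-125,12],[70,-125,12])
SP=F([424.6,252.3],[467.5,241.4],[415.4,242.6],[243,307],[500,301])
f=fit([(c,True,SL,SP)],(586,95));print("fix",f)
BL=F([-16,-14,38],[16,-14,38],[-16,14,38],[16,14,38],[-16,-14,12])
BP=F([425.4,229.6],[467.2,229.6],[427.7,189.6],[470.2,190.9],[416.3,221.2])
b=fit([(c,True,BL,BP)],(586,45));print("brass4",b)
def rel(a,f):
    d=a[:2]-f[:2];C,S=np.cos(f[2]),np.sin(f[2]);return np.array([C*d[0]+S*d[1],-S*d[0]+C*d[1],a[2]-f[2]])
print(rel(p[0],f[0]),rel(b[0],f[0]))
T=s['tool_rot'];print(np.arctan2(T[1,1],T[0,1]))
E
python3 f3.py
```

```text
wedge (array([ 4.85031016e+02,  4.28524631e+01, -1.26640222e-01]), np.float64(0.3372768929630125), array([[-0.2,  0.4],
       [ 0.5,  0.2],
       [-0.1,  0.4],
       [-0.4,  0.2],
       [ 0.3, -0.1],
       [-0. , -0.5],
       [-0.1, -0.7]]))
fix (array([ 5.86869575e+02,  9.36902883e+01, -1.30768239e-01]), np.float64(0.7521382925933406), array([[-0. ,  0. ],
       [-0.1, -0.2],
       [-0.4, -0.6],
       [-0.8,  0.2],
       [ 1.8,  1.1]]))
brass4 (array([ 5.80639272e+02,  5.38757388e+01, -1.19887728e-01]), np.float64(0.4212082727084652), array([[-0. ,  0.4],
       [ 0.4,  0.2],
       [-0. , -0.2],
       [ 0.6, -0.5],
       [-0.9,  0.2]]))
[-9.43400202e+01 -6.36830990e+01  4.12801683e-03] [-9.85456547e-01 -4.02870191e+01  1.08805111e-02]
-0.12794271232675686
```

```bash
python3 -m pendant '[[[-0.2,-2.1,3],[0,0,-1.571],1],[[-0.2,-2.1,3],[0,0,-1.571],1],[[-0.2,-2.1,3],[0,0,-1.571],1],[[-0.2,-2.1,3],[0,0,-1.571],1],[[-0.2,-2.1,3],[0,0,-1.571],1],[[-0.2,-2.1,3],[0,0,-1.571],1],[[-0.2,-2.1,3],[0,0,-1.571],1],[[-0.2,-2.1,3],[0,0,-1.571],1]]'
```

```text
time_s: 8.75
position: [463.0, 45.8, 99.0]
tool_rot: [[-0.881, 0.473, -0.001], [0.473, 0.881, 0.0], [0.001, -0.0, -1.0]]
ft_force: [-0.5, -0.8, 0.1]
width: 85.4
```

```bash
python3 -m pendant '[[[0,0,0],[0,0,-0.366],1],[[0,0,0],[0,0,-0.366],1],[[0,0,0],[0,0,-0.366],1],[[0,0,0],[0,0,-0.366],1]]'; python3 snap.py w9
```

```text
time_s: 9.15
position: [463.0, 45.8, 99.0]
tool_rot: [[-0.991, 0.133, -0.001], [0.133, 0.991, 0.0], [0.001, -0.0, -1.0]]
ft_force: [0.4, 0.2, 0.3]
width: 85.6
9.15 [463.   45.8  99. ] [0.4 0.2 0.3] 85.55769150799776
```

View pics/w9.png

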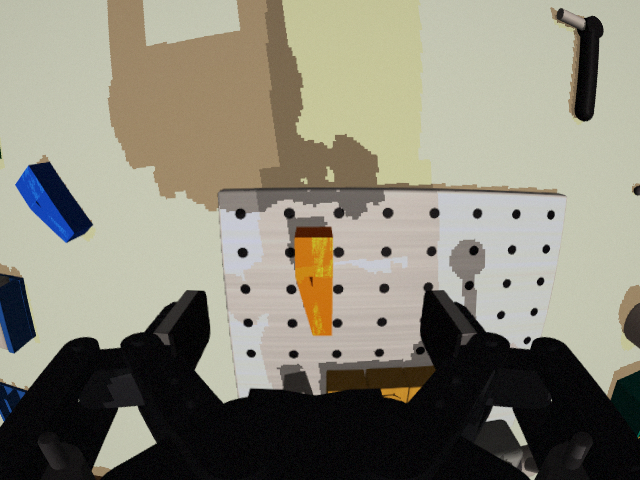

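```bash
python3 -m pendant '[[[-0.22,0,4],[0,0,-0.007],1],[[-0.22,0,7],[0,0,-0.007],1],[[-0.22,0,8.3],[0,0,-0.007],1],[[-0.22,0,8.3],[0,0,-0.007],1],[[-0.22,0,8.3],[0,0,-0.007],1]]'; python3 snap.py w10
```

```text
time_s: 9.7
position: [466.3, 45.4, 17.6]
tool_rot: [[-0.992, 0.126, 0.001], [0.126, 0.992, -0.0], [-0.001, 0.0, -1.0]]
ft_force: [0.5, 1.1, 0.8]
width: 85.6
9.7 [466.3  45.4  17.6] [0.5 1.1 0.8] 85.6259282641011
```

View pics/w10.png

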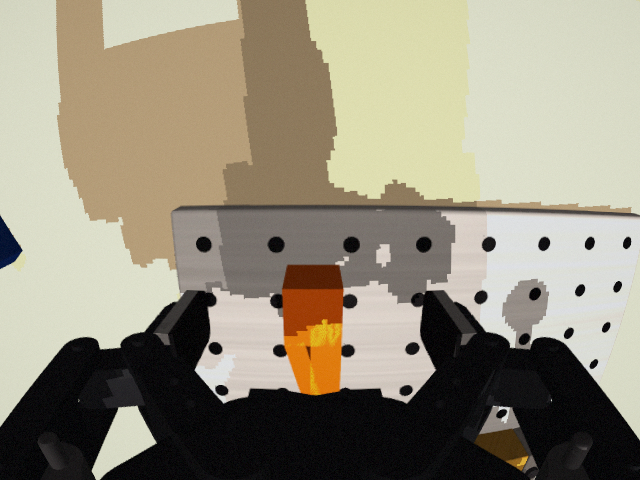

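```bash
python3 -m pendant '[[[0,0,0.1],[0,0,0],0.1],[[0,0,0.1],[0,0,0],0.1],[[0,0,0.1],[0,0,0],0.1],[[0,0,0.1],[0,0,0],0.1],[[0,0,0.1],[0,0,0],0.1],[[0,0,0.1],[0,0,0],0.1],[[0,0,0.1],[0,0,0],0.1],[[0,0,0.1],[0,0,0],0.1]]'; python3 snap.py w11
```

```text
time_s: 10.55
position: [466.2, 45.4, 16.3]
tool_rot: [[-0.992, 0.125, 0.001], [0.125, 0.992, -0.0], [-0.001, 0.0, -1.0]]
ft_force: [-0.0, 0.5, 4.9]
width: 21.0
10.55 [466.2  45.4  16.3] [-0.   0.5  4.9] 21.029686522856
```

View pics/w11.png

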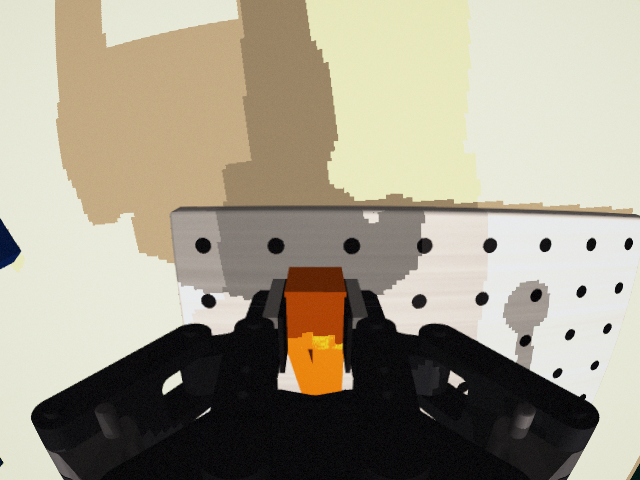

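```bash
python3 -m pendant '[[[0,0,-0.05],[0,0,0],0.1],[[-1,-0.1,-0.05],[0,0,0],0.1],[[-2.2,-0.25,-0.05],[0,0,0],0.1],[[-3.2,-0.35,-0.05],[0,0,0],0.1],[[-4.0,-0.43,-0.05],[0,0,0],0.1],[[-4.2,-0.43,-0.05],[0,0,0],0.1],[[-4.2,-0.43,-0.05],[0,0,0],0.1]]'; python3 snap.py w12
python3 - <<'E'
from rig import r
import cv2
for n,(a,b,c,d) in dict(scene=(225,330,240,370),side=(200,310,250,390)).items():
    im=r.capture(n)[:,:,::-1]; cv2.imwrite(f"pics/{n}12.png",cv2.resize(im[a:b,c:d],None,fx=5.4,fy=5.4,interpolation=cv2.INTER_CUBIC))
E
```

```text
time_s: 11.3
position: [506.8, 35.8, 16.4]
tool_rot: [[-0.992, 0.126, -0.001], [0.126, 0.992, -0.0], [0.001, -0.0, -1.0]]
ft_force: [-1.9, -1.1, 5.2]
width: 20.7
11.3 [506.8  35.8  16.4] [-1.9 -1.1  5.2] 20.71127566440738
```

View pics/w12.png

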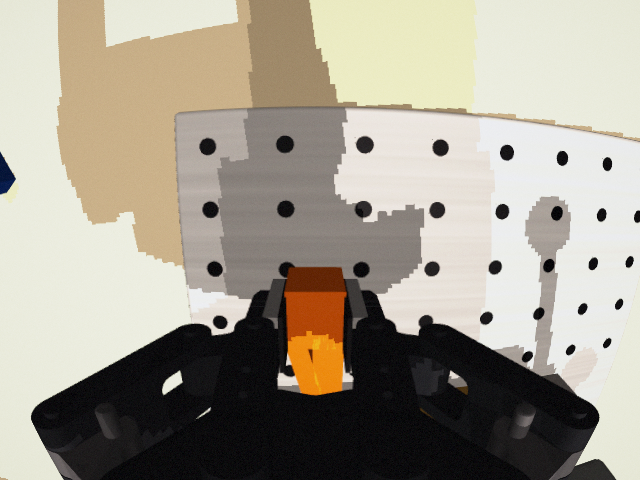

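View pics/side12.png

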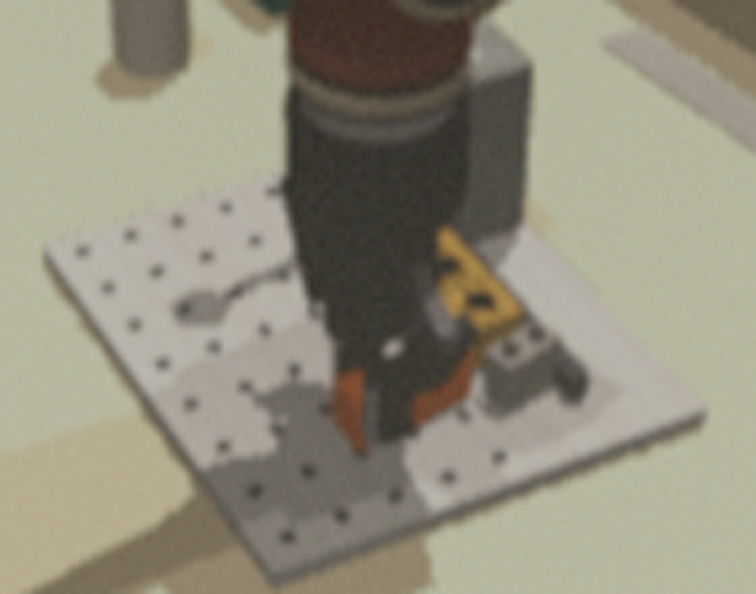

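View pics/scene12.png

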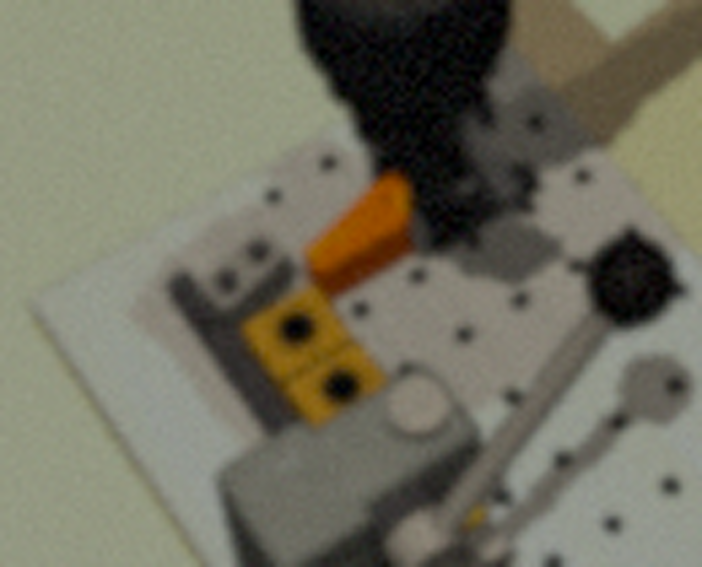

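```bash
python3 -m pendant '[[[-0.3,0,0],[0,0,0],0.1],[[-0.6,0,0],[0,0,0],0.1],[[-0.8,0,0],[0,0,0],0.1],[[-0.8,0,0],[0,0,0],0.1]]'
python3 - <<'E'
from rig import r
import cv2
for n,(a,b,c,d) in dict(scene=(260,310,260,330)).items():
    im=r.capture(n)[:,:,::-1]; cv2.imwrite(f"pics/{n}13.png",cv2.resize(im[a:b,c:d],None,fx=10,fy=10,interpolation=cv2.INTER_CUBIC))
E
```

```text
time_s: 11.85
position: [514.3, 35.1, 16.3]
tool_rot: [[-0.992, 0.125, -0.001], [0.125, 0.992, 0.0], [0.001, 0.0, -1.0]]
ft_force: [-2.5, -0.4, 6.3]
width: 20.8
```

View pics/scene13.png

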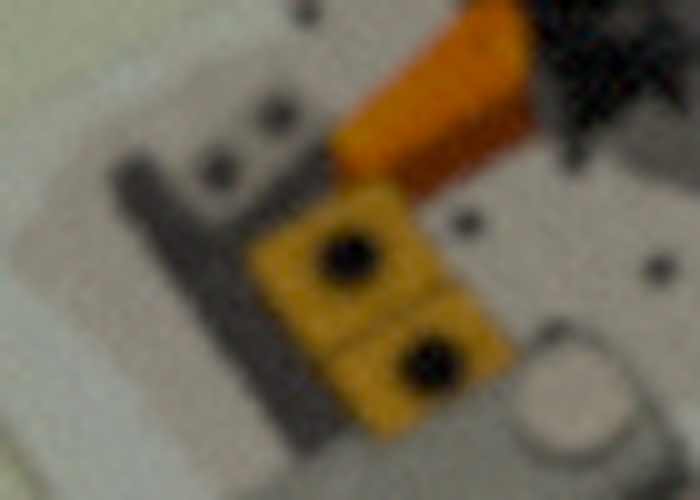

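```bash
python3 -m pendant '[[[-0.3,0.05,0],[0,0,0],0.1],[[-0.6,0.12,0],[0,0,0],0.1],[[-0.8,0.2,0],[0,0,0],0.1],[[-0.8,0.2,0],[0,0,0],0.1]]'
```

```text
time_s: 12.3
position: [522.5, 35.9, 16.3]
tool_rot: [[-0.992, 0.125, -0.001], [0.125, 0.992, -0.0], [0.001, -0.0, -1.0]]
ft_force: [-2.4, -0.7, 6.8]
width: 20.8
```

```bash
python3 -m pendant '[[[-0.2,0.05,0],[0,0,0],0.1],[[-0.4,0.1,0],[0,0,0],0.1],[[-0.4,0.1,0],[0,0,0],0.1]]';python3 -m pendant '[[[-0.2,0.05,0],[0,0,0],0.1],[[-0.4,0.1,0],[0,0,0],0.1],[[-0.4,0.1,0],[0,0,0],0.1]]'
```

```text
time_s: 12.6
position: [526.4, 36.3, 16.3]
tool_rot: [[-0.992, 0.125, -0.002], [0.125, 0.992, -0.0], [0.002, -0.001, -1.0]]
ft_force: [-2.6, -0.9, 6.4]
width: 20.8
time_s: 12.9
position: [530.3, 36.6, 16.3]
tool_rot: [[-0.992, 0.125, -0.002], [0.125, 0.992, -0.001], [0.002, -0.001, -1.0]]
ft_force: [-5.4, -1.0, 7.9]
width: 20.4
```

```bash
python3 -m pendant '[[[-0.1,0.025,0],[0,0,0],0.1],[[-0.2,0.05,0],[0,0,0],0.1],[[-0.2,0.05,0],[0,0,0],0.1]]';python3 -m pendant '[[[-0.1,0.025,0],[0,0,0],0.1],[[-0.2,0.05,0],[0,0,0],0.1],[[-0.2,0.05,0],[0,0,0],0.1]]'
```

```text
time_s: 13.2
position: [531.7, 36.6, 16.3]
tool_rot: [[-0.992, 0.125, -0.004], [0.125, 0.992, -0.001], [0.004, -0.002, -1.0]]
ft_force: [-7.2, -1.7, 10.4]
width: 20.6
time_s: 13.5
position: [533.4, 36.4, 16.3]
tool_rot: [[-0.992, 0.125, -0.005], [0.125, 0.992, -0.002], [0.005, -0.003, -1.0]]
ft_force: [-7.7, -4.3, 11.7]
width: 20.8
```

```bash
python3 -m pendant '[[[-0.1,0.025,-0.04],[0,0,0],0.1],[[-0.2,0.05,-0.04],[0,0,0],0.1],[[-0.2,0.05,-0.04],[0,0,0],0.1]]';python3 -m pendant '[[[-0.1,0.025,-0.02],[0,0,0],0.1],[[-0.2,0.05,-0.02],[0,0,0],0.1],[[-0.2,0.05,-0.02],[0,0,0],0.1]]'
```

```text
time_s: 13.8
position: [535.1, 36.2, 16.4]
tool_rot: [[-0.992, 0.125, -0.006], [0.125, 0.992, -0.003], [0.005, -0.004, -1.0]]
ft_force: [-8.6, -6.1, 9.0]
width: 20.8
time_s: 14.1
position: [536.8, 36.0, 16.4]
tool_rot: [[-0.992, 0.125, -0.007], [0.125, 0.992, -0.004], [0.006, -0.005, -1.0]]
ft_force: [-10.0, -7.4, 9.5]
width: 21.0
```

```bash
python3 -m pendant '[[[-0.1,0.02,-0.02],[0,0,0],0.1],[[-0.2,0.03,-0.02],[0,0,0],0.1],[[-0.2,0.03,-0.02],[0,0,0],0.1]]'
python3 - <<'E'
from rig import r
import cv2
s=r.get_state();print(s['ft_force'],s['position'])
im=r.capture("scene")[:,:,::-1]; cv2.imwrite("pics/scene14.png",cv2.resize(im[255:315,255:330],None,fx=10,fy=10,interpolation=cv2.INTER_CUBIC))
im=r.capture("side")[:,:,::-1]; cv2.imwrite("pics/side14.png",cv2.resize(im[225:290,300:375],None,fx=9,fy=9,interpolation=cv2.INTER_CUBIC))
E
```

```text
time_s: 14.4
position: [537.2, 36.0, 16.4]
tool_rot: [[-0.992, 0.125, -0.011], [0.125, 0.992, -0.004], [0.011, -0.005, -1.0]]
ft_force: [-16.0, -8.1, 13.9]
width: 20.9
[-16.01340874  -8.10489878  13.92134532] [537.15463277  35.97915734  16.38263068]
```

View pics/scene14.png

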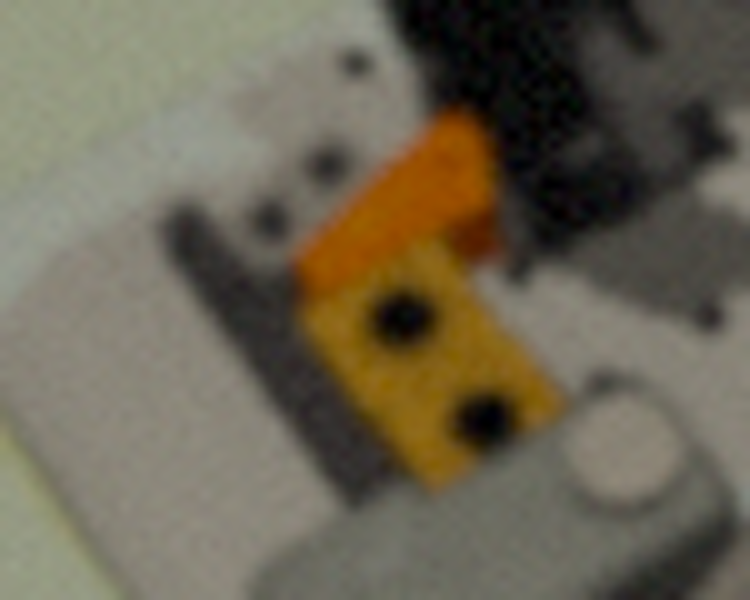

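View pics/side14.png

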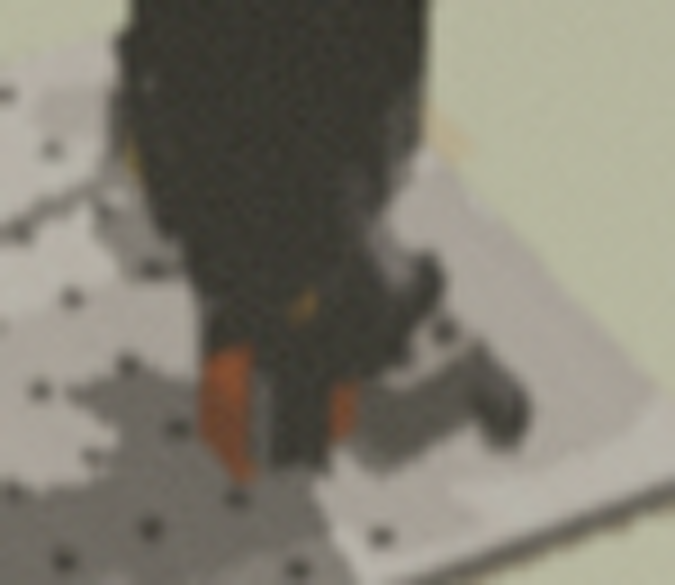

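```bash
python3 -m pendant '[[[-0.05,0.01,-0.03],[0,0,0],0.1],[[-0.05,0.01,-0.03],[0,0,0],0.1]]'
```

```text
time_s: 14.7
position: [537.1, 36.0, 16.4]
tool_rot: [[-0.992, 0.125, -0.012], [0.125, 0.992, -0.004], [0.012, -0.006, -1.0]]
ft_force: [-17.0, -8.0, 14.6]
width: 21.1
```

```bash
python3 -m pendant '[[[0,-0.04,-0.02],[0,0,0],0.1],[[0,-0.07,-0.04],[0,0,0],0.1],[[0,-0.07,-0.04],[0,0,0],0.1]]'; python3 -m pendant '[[[0,0,0],[0,0,0],0.4],[[0,0,0],[0,0,0],0.5],[[0,0,0],[0,0,0],0.6],[[0,0,0],[0,0,0],0.6]]'; python3 snap.py w15
```

```text
time_s: 15.0
position: [537.2, 36.0, 16.5]
tool_rot: [[-0.992, 0.125, -0.011], [0.125, 0.992, -0.003], [0.011, -0.004, -1.0]]
ft_force: [-15.0, -6.8, 11.8]
width: 20.9
time_s: 15.4
position: [541.7, 37.4, 17.6]
tool_rot: [[-0.992, 0.125, -0.0], [0.125, 0.992, 0.0], [0.0, 0.0, -1.0]]
ft_force: [0.6, -0.3, -0.1]
width: 51.2
15.4 [541.7  37.4  17.6] [ 0.6 -0.3 -0.1] 51.188938352997916
```

View pics/w15.png

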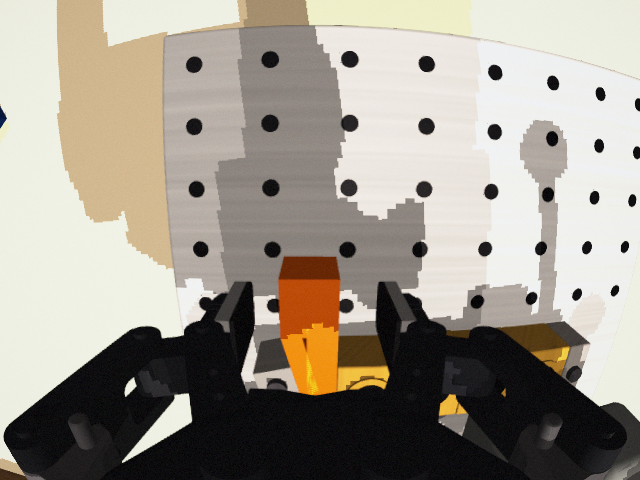

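```bash
python3 -m pendant '[[[0,0,-2],[0,0,0],0.6],[[0,0,-6],[0,0,0],0.6],[[0,0,-10],[0,0,0],1],[[-1,0,-15],[0,0,0],1],[[-2.5,0,-18],[0,0,0],1],[[-2.5,0,-18],[0,0,0],1],[[-2.5,0,-18],[0,0,0],1]]'; python3 snap.py w16
```

```text
time_s: 16.15
position: [567.1, 34.1, 198.7]
tool_rot: [[-0.992, 0.125, 0.002], [0.125, 0.992, -0.0], [-0.002, 0.0, -1.0]]
ft_force: [0.5, -0.5, -1.4]
width: 85.6
16.15 [567.1  34.1 198.7] [ 0.5 -0.5 -1.4] 85.5564887167154
```

View pics/w16.png

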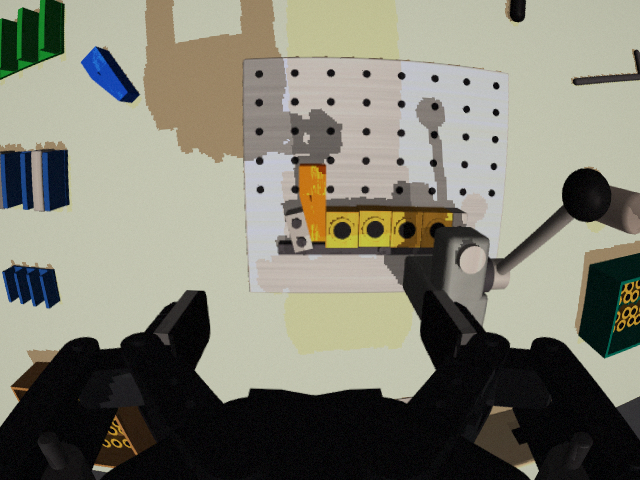

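Run:
```python
import cv2
a=cv2.imread("pics/w16.png")
cv2.imwrite("pics/w16a.png",cv2.resize(a[155:265,275:395],None,fx=5.4,fy=5.4,interpolation=cv2.INTER_CUBIC))
```

```text
(no output)
```

View pics/w16a.png

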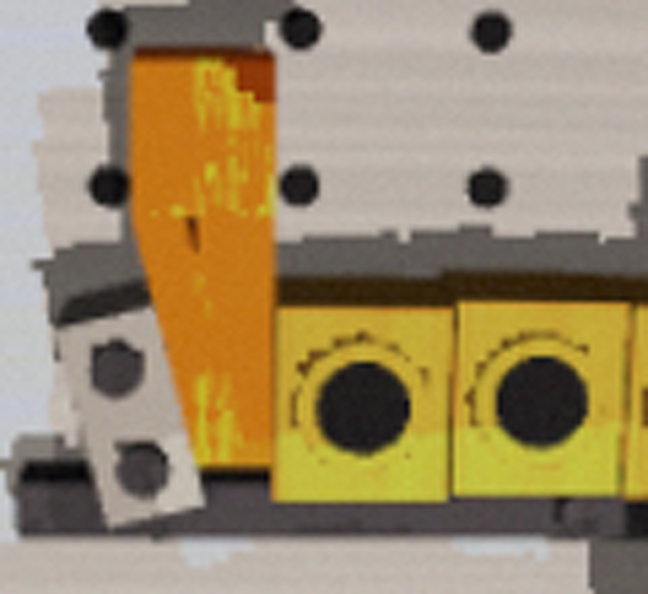

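```bash
cat > f4.py <<'E'
import pickle
from h import *
F=lambda *a:np.array(a,float)
s,c=pickle.load(open("pics/w16.pkl","rb"))
WL=F([-32,-11,38],[-32,11,38],[32,11,38],[32,-1,38],[-8,-11,38])
WP=F([299.6,164.3],[325.9,165.2],[325.4,241.5],[312,241.5],[299.6,194.8])
p=fit([(c,True,WL,WP)],(560,35));print("wedge",p)
SL=F([-16,-70.5,38],[16,-62.5,38],[-150,-125,12],[-150,125,12],[70,-125,12])
SP=F([302.8,211.5],[312.6,248.1],[244,58],[508,73],[249,292.5])
f=fit([(c,True,SL,SP)],(586,95));print("fix",f)
BL=F([-16,-14,38],[16,-14,38],[-16,14,38],[16,14,38])
BP=F([326.3,211.9],[325.9,247.6],[358.5,211.5],[358,247])
b=fit([(c,True,BL,BP)],(586,45));print("brass4",b)
def rel(a,f):
    d=a[:2]-f[:2];C,S=np.cos(f[2]),np.sin(f[2]);return np.array([C*d[0]+S*d[1],-S*d[0]+C*d[1],a[2]-f[2]])
print(rel(p[0],f[0]),rel(b[0],f[0]))
E
python3 f4.py
python3 - <<'E'
import cv2
a=cv2.imread("pics/w16.png")
cv2.imwrite("pics/w16b.png",cv2.resize(a[195:260,315:485],None,fx=4.7,fy=4.7,interpolation=cv2.INTER_CUBIC))
E
```

```text
wedge (array([ 5.56211614e+02,  3.50048606e+01, -1.27047267e-01]), np.float64(0.49804237084082714), array([[-0.3,  1.1],
       [ 0.5,  0.2],
       [ 0.3, -0.5],
       [-0.4, -0.5],
       [-0.1, -0.4]]))
fix (array([ 5.86305361e+02,  9.41041141e+01, -1.28845461e-01]), np.float64(0.637863490753392), array([[ 0.3, -0.3],
       [ 0.1, -0.1],
       [-1.3,  0.2],
       [ 1.4,  0.1],
       [-0.2, -0. ]]))
brass4 (array([ 5.81248583e+02,  5.68882998e+01, -1.13898796e-01]), np.float64(0.5091436614522941), array([[-0.7, -0.6],
       [-0.2,  0.4],
       [ 0.5, -0.4],
       [ 0.3,  0.7]]))
[-2.22506774e+01 -6.24760972e+01  1.79819387e-03] [-2.33029495e-01 -3.75570704e+01  1.49466656e-02]
```

View pics/w16b.png

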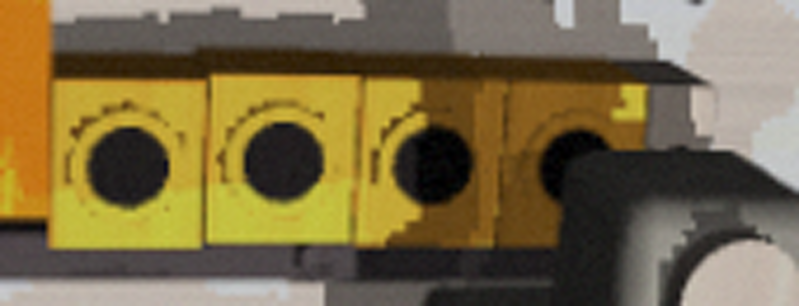

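Run:
```python
import pickle,cv2
from h import *
for n in ("w1","w16"):
    s,c=pickle.load(open(f"pics/{n}.pkl","rb"))
    print(n,proj(w([[-57.4,79,185.7]],(586.5,94.3,-.1285)),c,True))
    a=cv2.imread(f"pics/{n}.png"); m=(a.max(2)<25).astype(np.uint8)
    for i,st,ce in zip(range(99),*cv2.connectedComponentsWithStats(m)[2:]):
        if 300<st[4]<4000: print(st,ce.round(1))
from rig import r
c=r.get_calibration("scene"); print(proj(w([[-57.4,79,185.7]],(586.5,94.3,-.1285)),c))
```

```text
w1 [[419.71107747 249.53860887]]
[426  28  21  63 536] [434.7  59.6]
[ 618  167   22  101 1442] [627.9 215. ]
[404 233  32  33 780] [419.1 248.7]
w16 [[586.2363047  195.96685826]]
[ 562  169   49   53 1905] [585.6 194.6]
[[356.45242527 276.99795646]]
```

```bash
python3 -m pendant '[[[0,0,-3],[0,0,0],0],[[0,5,-3],[0,0,0],0],[[4.5,10,-3],[0,0,0],0],[[4.5,14,-3],[0,0,0],0],[[4.5,14.1,-3],[0,0,0],0],[[4.5,14.1,-3],[0,0,0],0],[[4.5,14.1,-3],[0,0,0],0]]'; python3 snap.py w17
```

```text
time_s: 16.9
position: [539.0, 178.9, 226.3]
tool_rot: [[-0.992, 0.126, -0.002], [0.126, 0.992, -0.001], [0.002, -0.001, -1.0]]
ft_force: [-0.9, 0.5, -0.1]
width: 0.0
16.9 [539.  178.9 226.3] [-0.9  0.5 -0.1] 0.034682432689453584
```

View pics/w17.png

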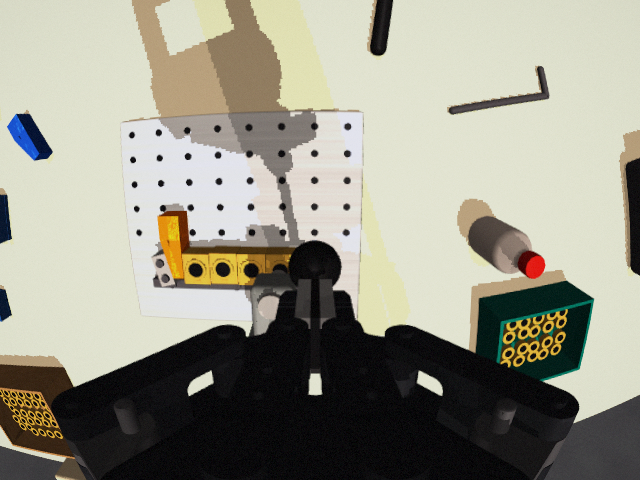

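```bash
python3 -m pendant '[[[0,0.1,1.2],[0,0,0],0],[[0,0.1,2.3],[0,0,0],0],[[0,0.1,2.6],[0,0,0],0],[[0,0.1,2.6],[0,0,0],0]]'
```

```text
time_s: 17.35
position: [539.3, 180.1, 200.6]
tool_rot: [[-0.992, 0.126, -0.002], [0.126, 0.992, -0.001], [0.002, -0.001, -1.0]]
ft_force: [-0.0, 0.1, 0.3]
width: -0.2
```

```bash
python3 -m pendant '[[[0.87,0,0.95],[0,0,0],0],[[1.67,0,1.85],[0,0,0],0],[[2.36,0,2.8],[0,0,0],0],[[2.96,0,3.85],[0,0,0],0],[[3.45,0,4.95],[0,0,0],0],[[3.83,0,6.1],[0,0,0],0],[[4.09,0,7.25],[0,0,0],0],[[4.09,0,7.25],[0,0,0],0]]'; python3 -c "
import cv2
from rig import r
cv2.imwrite('pics/w18.png',r.capture('wrist')[:,:,::-1])"
```

```text
time_s: 18.15
position: [498.0, 186.3, 128.5]
tool_rot: [[-0.992, 0.125, -0.001], [0.125, 0.992, 0.001], [0.001, 0.001, -1.0]]
ft_force: [-2.5, 1.1, 4.3]
width: -0.4
```

View pics/w18.png

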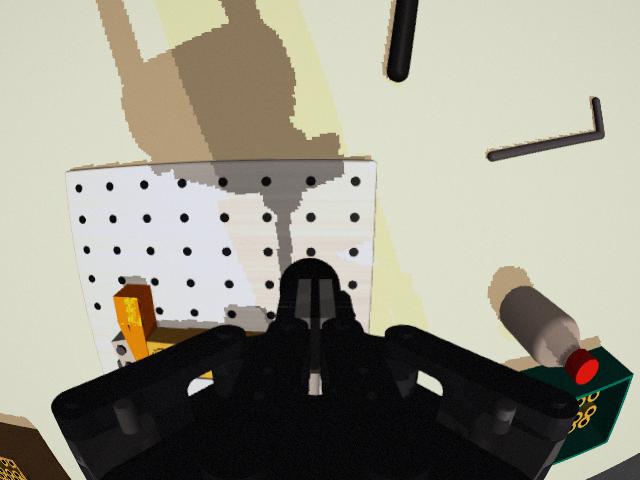

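```bash
python3 -m pendant '[[[0.08,0,0.6],[0,0,0],0],[[0.14,0,1.2],[0,0,0],0],[[0.14,0,1.3],[0,0,0],0],[[0.14,0,1.4],[0,0,0],0],[[0.14,0,1.4],[0,0,0],0]]'
```

```text
time_s: 18.7
position: [498.0, 186.2, 116.0]
tool_rot: [[-0.992, 0.126, 0.001], [0.126, 0.992, 0.0], [-0.001, 0.001, -1.0]]
ft_force: [-3.3, 2.4, 5.6]
width: -0.3
```

```bash
python3 -m pendant '[[[0,0,0.1],[0,0,0],0],[[0,0,0.2],[0,0,0],0],[[0,0,0.2],[0,0,0],0]]'
```

```text
time_s: 19.0
position: [498.1, 186.2, 115.4]
tool_rot: [[-0.992, 0.125, 0.0], [0.125, 0.992, 0.0], [-0.0, 0.0, -1.0]]
ft_force: [-6.4, -0.2, 12.5]
width: 0.2
```

```bash
python3 -m pendant '[[[0,0,0.1],[0,0,0],0],[[0,0,0.1],[0,0,0],0]]'; python3 snap.py w19; python3 -m pendant '[[[-0.05,0,-1.2],[0,0,0],0],[[-0.4,0,-2.5],[0,0,0],0],[[-0.8,0,-3.6],[0,0,0],0],[[-1.3,0,-4.7],[0,0,0],0],[[-1.9,0,-5.7],[0,0,0],0],[[-2.6,0,-6.7],[0,0,0],0],[[-3.4,0,-7.6],[0,0,0],0],[[-4.2,0,-8.6],[0,0,0],0]]'
```

```text
time_s: 19.2
position: [498.1, 186.3, 115.1]
tool_rot: [[-0.992, 0.125, -0.0], [0.125, 0.992, 0.0], [0.0, 0.0, -1.0]]
ft_force: [-8.1, -0.5, 14.8]
width: 0.4
19.2 [498.1 186.3 115.1] [-8.1 -0.5 14.8] 0.4161946961351619
time_s: 20.05
position: [539.7, 180.5, 198.4]
tool_rot: [[-0.992, 0.126, -0.001], [0.126, 0.992, -0.0], [0.001, -0.0, -1.0]]
ft_force: [0.4, 0.3, 0.3]
width: -0.2
```

View pics/w19.png

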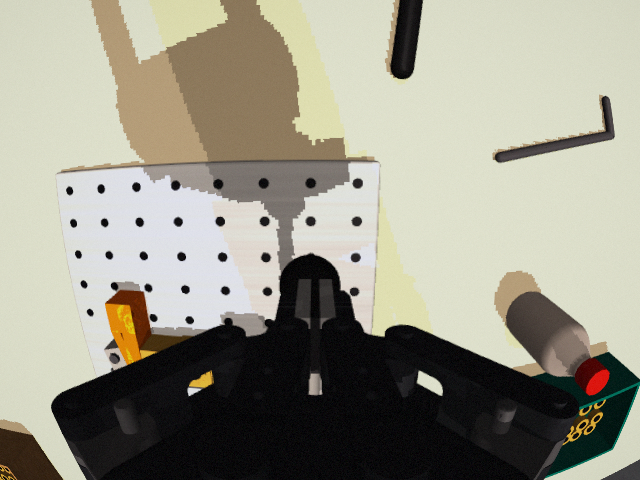

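```bash
python3 -m pendant '[[[0,0,-3],[0,0,0],0],[[0,0,-7],[0,0,0],0],[[1,-2,-10],[0,0,0],0],[[2,-6,-11],[0,0,0],0.5],[[2,-9,-11],[0,0,0],1],[[2,-9,-11],[0,0,0],1],[[2,-9,-11],[0,0,0],1]]'; python3 snap.py w20
python3 - <<'E'
from rig import r
import cv2
im=r.capture("scene")[:,:,::-1]; cv2.imwrite("pics/scene20.png",cv2.resize(im[225:385,240:410],None,fx=3.7,fy=3.7,interpolation=cv2.INTER_CUBIC))
im=r.capture("side")[:,:,::-1]; cv2.imwrite("pics/side20.png",im)
E
```

```text
time_s: 20.75
position: [508.2, 93.6, 308.0]
tool_rot: [[-0.992, 0.127, -0.001], [0.127, 0.992, 0.001], [0.001, 0.0, -1.0]]
ft_force: [-0.3, 0.5, -0.3]
width: 58.2
20.75 [508.2  93.6 308. ] [-0.3  0.5 -0.3] 58.21075645419325
```

View pics/w20.png

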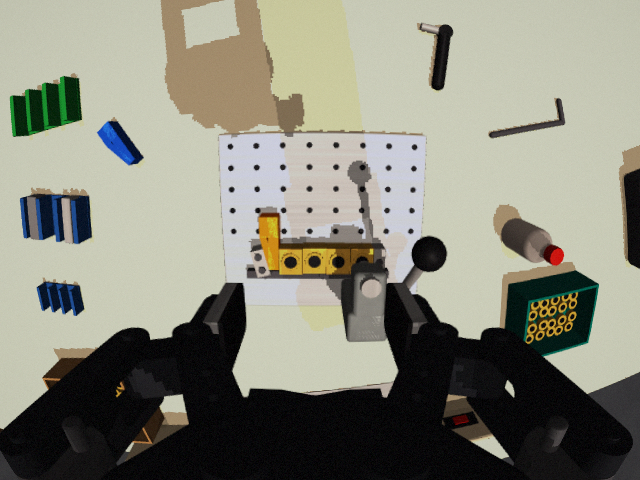

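View pics/scene20.png

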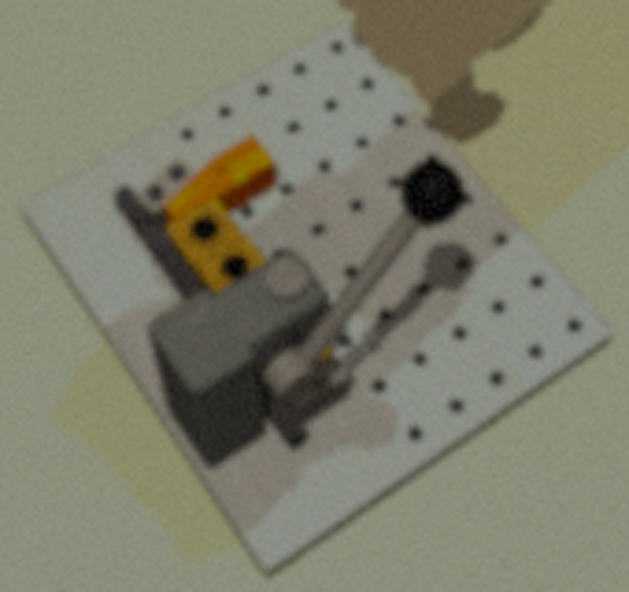

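View pics/side20.png

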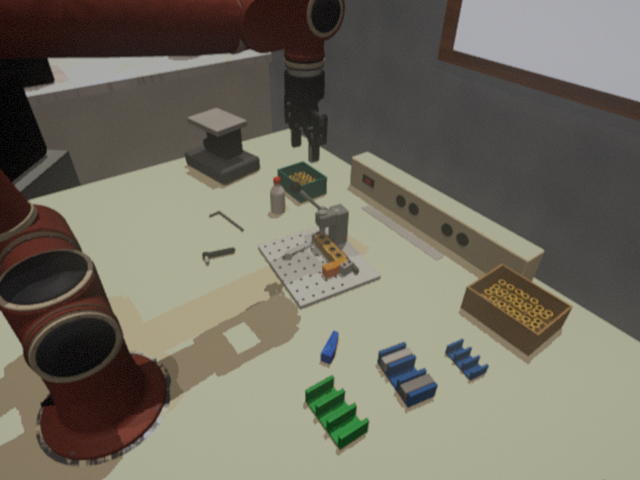

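Run:
```python
import cv2
a=cv2.imread("pics/w20.png")
cv2.imwrite("pics/w20a.png",cv2.resize(a[205:285,240:390],None,fx=5.3,fy=5.3,interpolation=cv2.INTER_CUBIC))
```

```text
(no output)
```

View pics/w20a.png

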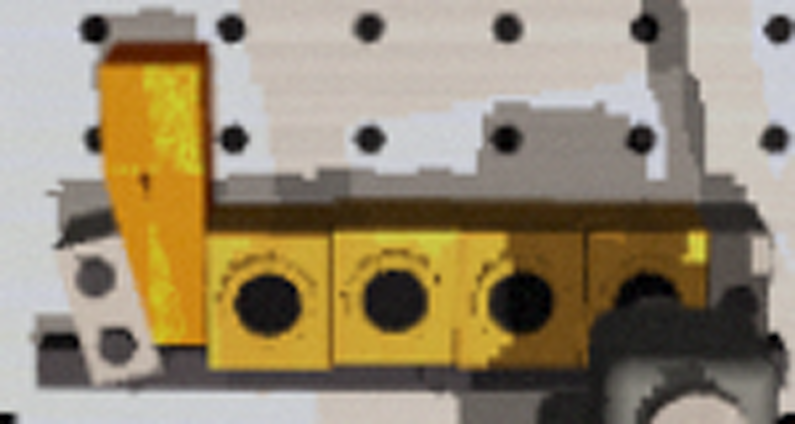

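The row is tight with the wedge against the stop and brass4. The lever ball is back at its starting pixel and the arm is clear of everything, so I hand in.

```bash
python3 -c "
from rig import r
print(r.get_state()['time_s']); print(r.job_done())"
```

```text
20.9
the job is handed in; nothing more can be done
None
```

The job is handed in at about 21 s of the 72 s allowed.

**What I did:**
- I took the orange wedge by its two ends from the middle slot of the larger blue rack and laid it flat on the plate.
- I gripped it again across its thick end and drove it nose first up the taper. The push rose from about 10 N to 17 N, and at the last step the wedge moved no further.
- I let it go, then pressed the lever ball along its arc. It stopped at tool height 115 mm with about 15 N on it, and I followed it back up.

**Last checks:**
- **Wedge:** before the lever press I measured it at fixture (-22.3, -62.5) mm, against home at (-22, -63). Brass4 was at y = -37.6 mm, against -38. These small differences are within the camera's accuracy. After the press I checked it only by eye, and it still stands in place with no gaps in the row.
- **Lever:** the ball is back at its starting pixel in the scene picture.
- **Other items:** the filler bars and other loose things look undisturbed, and the arm touches nothing.

No check failed. The fixture position from different pictures disagreed by about 1 mm, which did not affect the result.

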